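Pack the ladder game into its tray and roll it home

ROBOT

A 6-joint arm with a two-finger parallel gripper is mounted at the origin on the work surface. World frame = base frame: x ahead of the robot, y to its left, z up, the work surface at z = 0. Lengths are in m, angles in rad, forces in N, time in s.
With the tool pointing down it reaches from about 0.25 to 0.8 m from the base axis. Payload 3.9 kg.
Tool frame: the origin (TCP) lies midway between the tips of the shut fingers; the grasp point (between the pads) lies behind it (bot.grip_depth is the z of the grasp point in the tool frame, in m); z points along the fingers, y is the direction in which the jaws open and shut (so a half turn about z gives the same grasp; the last joint's range is limited). The gripper opens to 85 mm and grips with 20 to 120 N. Pads are 22 mm wide; open, the fingers measure 114 mm over their backs; the gripper's body (76 mm by 85 mm) begins 54 mm behind the grasp point. The pads swing forward as they close: fully open they stand 13 mm farther back than shut.
Start: joints at [1.345, 0.26, -0.138, 1.173, 0, 1.571], TCP at [0.118, 0.512, 0.231] pointing down, gripper open.
Joint ranges: [-2.78, 2.78], [-0.83, 1.72], [-1.28, 1.37], [-1.9, 2.12], [-1.57, 1.48], [-3.14, 3.14]. Speed limits (rad/s): [2.57, 2.57, 3.14, 3.14, 3.14, 3.14].

INTERFACE

Orientations are given as a unit quaternion [w, x, y, z].
In Python, from plant import bot gives the robot as it stands. The module is installed in compiled form; this text tells all that it offers.
- The arm moves only by the shell command python3 -m crank 'ROWS' [FORCE]. ROWS is a JSON object of lists of equal length, an entry for each row: "travel": the shift along the tool's x, y, z in m, a list of three; "dr": the turn, a rotation vector about the tool's x, y, z in rad, a list of three; "fingers": the closure, from 0 (fully open) to 1 (shut). A call has 1 to 8 rows; each row is the pose to reach, as a shift and turn from the pose commanded when the call began, along the tool's axes at that moment; what a row does not reach only later rows make up. A row lasts 1/10 s, in which the tool goes at most 50 mm and 8.59 degrees, less where a joint would pass 70% of its speed; a pose out of reach is approached as far as the arm can. A call with a gripper value outside its range is refused whole. The fingers move at their own pace and stop on an object; FORCE is the grip in N (left out, the last holds). Time passes only in rows, so rows that repeat a pose let the fingers close. It gives the time, the measured TCP pose, the force and the opening at its end, in the units of the state.
- bot.state(): the state, without advancing time (a new reading comes with each control period).
- bot.get_image(name): name is "scene" or "side" or "wrist"; returns a dict with "color" (384x512x3 uint8, red, green, blue), "range_z" (384x512 float32, m along the optical axis (not along the pixel's ray), 0 where there is no reading), "camera_matrix" (3x3 intrinsics, pixels), "R" (3x3) and "t" (3): a world point X has camera coordinates R X + t; the wrist camera has in their place "mount" (4x4, takes a point from camera to tool coordinates, whose origin is the TCP and whose axes are the flange's). Camera axes: x right, y down, z forward; pixel columns grow to the right and rows downward; lengths in m; the calibration is good to about 2 mm. A picture is of the moment at which its call begins: read the wrist's pose just before it.
- bot.close_job(): hands the job in, once; it reports no verdict.
Trained networks look in a picture, given as the dict that the camera call returned (one of the last four; its "shot" number tells which), for a name from the list of things; names that differ only in an ending like _2 or _b are one class to them, and where a whole thing is asked for, a point or a joint stands for the part that bears it (a point fixed in the world has none). Each returns a list of dicts, best first, with "p" (0 to 1); they miss things now and then, are a little off and sometimes report something else, mostly with a low value. They report only what shows in the picture. A call takes as long as a camera call. They do not tell look-alikes from the thing itself.
- bot.cut_out(picture, label): "region" (384x512 bool, what is visible of it) and "extent" ([left, top, right, bottom] in pixels, round what is visible of it).
- bot.pinpoint(picture, label): "uv" ([column, row] in pixels: a listed point, or the origin of a listed thing).
The state is a dict: "time": time; "joint_positions": joint angles; "qvel": joint speeds; "joint_torque": joint torques, N m; "tcp_pos": TCP position; "eef_rot": TCP orientation; "force": force on the tool from outside, world axes, zero at the start; "ft_torque": the same for the moment, N m; "gripper_width": opening from 0.0 (shut) to 1.0 (fully open).
Only numpy, scipy, OpenCV 4.12 (cv2) and the standard library are available. Lean on these libraries where they do the work, as an engineer would, in place of code of your own. Each camera call takes 0.05 s, during which the arm holds its last target.

TASK

Fold the grey tray's lid up until it stands straight upright on its own, and with the lid standing so put all the game pieces that lie out (wooden ladders, steel dice cup, orange pawn, whichever are there) into the tray. Then fold the lid down fully shut, and only then push the tray along the rollers until it is fully home against the end of its bay. Leave everything else on the shelf where it is.

Things in the scene. Friction and masses are not known exactly. Their poses are not given: they have to be found in the camera images.
- track: Fixed grey roller track, 460 long (y), 167 wide (x), side rails 50 high, ten free rollers, tops 32 above the shelf. +y end: a bay, walls 75 high, end wall's inner face at y=+222; the bay's cross-bar at y=205 has its underside at z=137 (only a shut lid passes under). Stop 42 high at the -y end. Origin: centre of its underside.
- tray: Loose grey open tray standing on the rollers between the side rails, with a folding lid: outside 140 (x) by 270 (y) by 65 high, walls and floor 5 thick. Origin: centre of its underside, axes as the track's; standing fully home in the bay its y in the track's frame is +87. About 0.7 kg with its lid.
- lid (a joint): Angle of the tray's lid (rad): 0 = lying shut on the rim, 1.57 = standing straight up, stop at 2.2. Stiff hinge along the tray's +x top edge (parallel to its y): the lid stays where it is left. Starts part open. The lid is a panel 140 by 270 by 6.
- lid_bar (a point): Centre of the lid's bar handle: a round bar 10 thick and 110 long, parallel to the hinge, held 40 clear of the lid's free edge (180 from the hinge) by an arm at each end, in the plane of the lid.
- lid_hinge (a point): Middle of the lid's hinge line, 65 above the tray's underside.
- dice_cup: Steel dice cup, open top, 55 high, 56 across the mouth, narrower at the foot. Origin: centre of its underside; z along its axis. May be absent.
- pawn: Orange plastic pawn, 56 high: foot 44 across, neck 20 across, head 30 across between 35 and 49 above the foot. Origin: centre of its underside; z along its axis. May be absent.
- ladder0: Light wooden toy ladder lying flat: two rails 130 long and 9 wide, 45 over both rails, 10 thick, four rungs. Origin: centre of its underside; x along the rails, z up. May be absent.
- ladder1: Light wooden toy ladder lying flat: two rails 130 long and 9 wide, 45 over both rails, 10 thick, four rungs. Origin: centre of its underside; x along the rails, z up. May be absent.
- ladder2: Light wooden toy ladder lying flat: two rails 130 long and 9 wide, 45 over both rails, 10 thick, four rungs. Origin: centre of its underside; x along the rails, z up. May be absent.
- torch: Bystander: black torch lying down, 150 long, 42 thick. Origin: centre of its underside (so for all bystanders).
- glasses_case: Bystander: black glasses case 160 by 60 by 40.
- mint_tin: Bystander: metal tin 70 by 45 by 20.
- tape_measure: Bystander: grey tape measure 60 by 35, 55 high.
There are look-alikes about, which are no part of the job. What is shaped like the ladder0 but pink is not meant.

How it is judged:
By the outcome, as a careful person would: the job done as asked, in the order asked, and still so for the second after the job is handed in, with the robot touching nothing.
Of ladder0, ladder1, ladder2, dice_cup, pawn only 3 to 5 are there at a start; the rules pass over those that are not, and their reading is None.
At some moment in a run one of ladder0, ladder1, ladder2, dice_cup, pawn may be knocked a few centimetres aside while the robot is not near it.
It also fails if it takes over 208 s, if anything falls off the work surface, if the arm or the gripper's body presses on something with over 40 N, if the wrist force passes 120 N, or if a joint passes its speed limit or range.

## Working session

There is one attempt and no reset: what is moved stays moved. The work goes in short steps, Python scripts to look and compute and a shell command to move; the robot and the scene stay as the last step left them, time stands still between calls to the robot, and variables do not carry over. Pictures are saved under pics/ and viewed, and the job is handed in when it is done.

```bash
mkdir -p pics; ls; cat > h.py <<'E'
import numpy as np, cv2
from plant import bot
from scipy.spatial.transform import Rotation as Rn
def q2R(q): return Rn.from_quat([q[1],q[2],q[3],q[0]]).as_matrix()
def snap(name,fn=None):
    s=bot.state(); im=bot.get_image(name)
    if name=="wrist":
        T=np.eye(4);T[:3,:3]=q2R(s["eef_rot"]);T[:3,3]=s["tcp_pos"]
        im["c2w"]=T@np.array(im["mount"])
    else:
        T=np.eye(4);R=np.array(im["R"]);T[:3,:3]=R.T;T[:3,3]=-R.T@np.array(im["t"]);im["c2w"]=T
    if fn: cv2.imwrite("pics/"+fn,im["color"][:,:,::-1])
    return im
def cloud(im):
    K=np.array(im["camera_matrix"]);z=im["range_z"];v,u=np.mgrid[:384,:512]
    P=np.stack([(u-K[0,2])/K[0,0]*z,(v-K[1,2])/K[1,1]*z,z],-1)
    W=P@im["c2w"][:3,:3].T+im["c2w"][:3,3]
    W[z<=0]=np.nan
    return W
def proj(im,X):
    T=np.linalg.inv(im["c2w"]);p=T[:3,:3]@np.array(X)+T[:3,3];K=np.array(im["camera_matrix"])
    q=K@p; return q[:2]/q[2]
def ray(im,uv,z):
    K=np.array(im["camera_matrix"]);d=im["c2w"][:3,:3]@np.linalg.solve(K,[uv[0],uv[1],1]);o=im["c2w"][:3,3]
    return o+d*(z-o[2])/d[2]
E
python3 - <<'E'
from h import *
for n in ["scene","side"]:
    im=snap(n,n+"0.png"); W=cloud(im)
    print(n,im["c2w"][:3,3].round(3))
    for l in ["track","tray","lid","dice_cup","pawn","ladder0","torch","glasses_case","mint_tin","tape_measure"]:
        for d in bot.cut_out(im,l)[:5]:
            w=W[d["region"]];w=w[~np.isnan(w[:,0])]
            if len(w) and d["p"]>.2: print(l,round(d["p"],2),np.array(d["extent"]).round(),np.median(w,0).round(3),np.percentile(w,2,0).round(3),np.percentile(w,98,0).round(3))
    for l in ["lid_bar","lid_hinge","tray","track","dice_cup","pawn","ladder0"]:
        print(l,[(round(d["p"],2),np.array(d["uv"]).round()) for d in bot.pinpoint(im,l)[:4]])
print(bot.state(),bot.grip_depth)
E
```

```text
pics
scene [ 0.945 -0.282  0.904]
track 0.85 [204. 157. 379. 307.] [0.637 0.151 0.034] [ 0.525 -0.194  0.003] [0.707 0.26  0.151]
tray 0.36 [229. 179. 335. 278.] [ 0.624 -0.013  0.142] [ 0.537 -0.13   0.105] [0.685 0.126 0.193]
lid 0.89 [227. 177. 336. 277.] [ 0.625 -0.012  0.142] [ 0.535 -0.131  0.104] [0.686 0.126 0.196]
dice_cup 0.74 [347. 130. 366. 156.] [0.451 0.413 0.036] [0.424 0.386 0.001] [0.478 0.455 0.058]
dice_cup 0.63 [292. 140. 328. 173.] [0.395 0.255 0.01 ] [0.336 0.232 0.001] [0.457 0.28  0.014]
dice_cup 0.47 [229. 177. 337. 280.] [ 0.622 -0.009  0.141] [ 0.478 -0.131  0.021] [0.686 0.129 0.196]
ladder0 0.73 [149. 208. 187. 245.] [ 0.408 -0.236  0.01 ] [ 0.344 -0.269  0.   ] [ 0.461 -0.207  0.014]
ladder0 0.7 [291. 142. 325. 173.] [0.398 0.255 0.01 ] [0.336 0.232 0.002] [0.454 0.28  0.014]
ladder0 0.57 [112. 246. 140. 289.] [ 0.452 -0.389  0.01 ] [ 0.39  -0.421 -0.   ] [ 0.511 -0.36   0.014]
ladder0 0.54 [288. 114. 324. 129.] [0.258 0.349 0.009] [ 0.227  0.296 -0.   ] [0.293 0.411 0.015]
torch 0.86 [126. 300. 153. 373.] [ 0.645 -0.423  0.034] [ 0.581 -0.464  0.001] [ 
[... 3031 characters left out ...]
'joint_positions': array([ 1.34498700e+00,  2.60011149e-01, -1.38140035e-01,  1.17268616e+00,
        1.84134203e-05,  1.57079314e+00]), 'qvel': array([-6.79302088e-05,  7.46535151e-04, -8.45472632e-05, -8.09026338e-05,
       -4.03453988e-04,  1.57492572e-04]), 'joint_torque': array([ 8.47651390e-04, -4.05597818e+01,  2.54232234e+01,  1.11861234e-03,
        1.04990834e-04, -5.65755613e-06]), 'tcp_pos': array([0.11753376, 0.51164939, 0.23128328]), 'eef_rot': array([-1.14588810e-05,  1.12663360e-01,  9.93633215e-01, -1.93421287e-05]), 'force': array([0.02911058, 0.37014244, 0.78902966]), 'ft_torque': array([-0.02383801, -0.0683251 , -0.038756  ]), 'gripper_width': 0.9975738074727023} -0.0187
```

```bash
python3 - <<'E'
import cv2
for n in ["scene","side"]:
    i=cv2.imread(f"pics/{n}0.png"); i=i[100:384,90:440]; cv2.imwrite(f"pics/{n}0z.png",cv2.resize(i,None,fx=2.1,fy=2.1,interpolation=cv2.INTER_CUBIC))
E
```

```text
(no output)
```

View pics/scene0z.png

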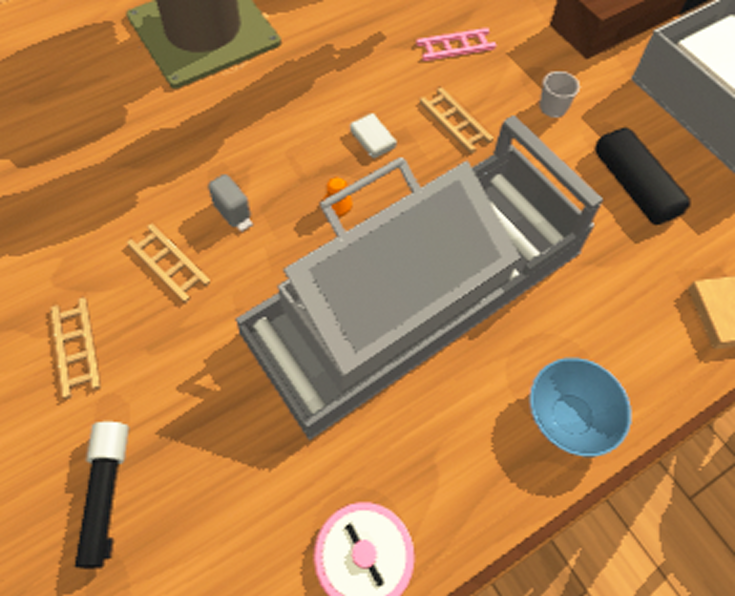

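View pics/side0z.png

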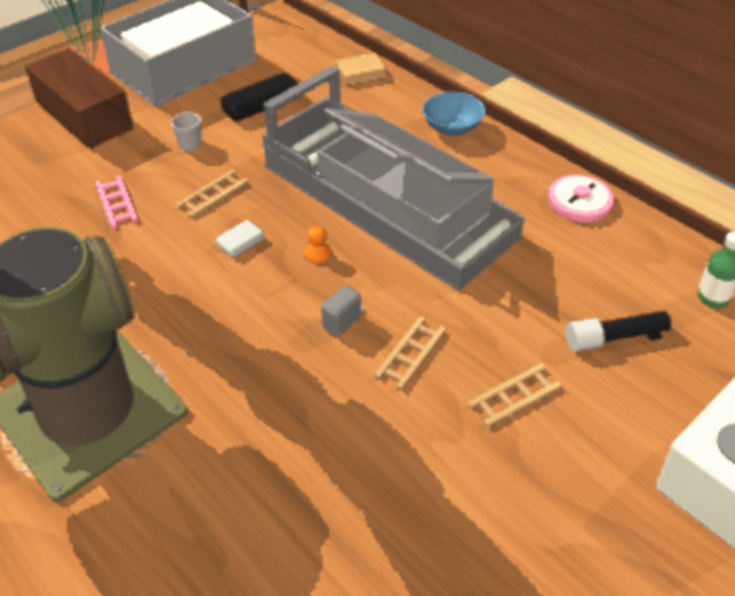

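The scene shows five pieces: three wooden ladders at about (169,226), (126,265) and (309,155), the cup at (356,143), and the pawn at (248,197). The pink ladder at (306,121) is a look-alike. I'll fit the tray and lid geometry next.

```bash
cat > fit.py <<'E'
from h import *
def rect(p):
    r=cv2.minAreaRect(p[:,:2].astype(np.float32)*1000); return r
def tracktray(ims):
    out=[]
    P=np.concatenate([cloud(i).reshape(-1,3) for i in ims]);P=P[~np.isnan(P[:,0])]
    return P
E
python3 - <<'E'
from fit import *
ims=[snap("scene"),snap("side")]
P=tracktray(ims)
box=P[(P[:,0]>.48)&(P[:,0]<.75)&(P[:,1]>-.25)&(P[:,1]<.3)]
# rail tops z~.05
r=box[(abs(box[:,2]-.05)<.004)]
print("rail",len(r),rect(r[(r[:,1]>-.2)]))
# lid plane via side/scene
c=bot.cut_out(ims[0],"lid")[0]["region"];W=cloud(ims[0])[c];W=W[~np.isnan(W[:,0])]
W=W[W[:,2]>.09]
for _ in range(5):
    m=W.mean(0);u,s,v=np.linalg.svd(W-m,full_matrices=False);n=v[2]*np.sign(v[2][2]);d=(W-m)@n;W=W[abs(d)<max(.004,2*d.std())]
print("n",n,"angle",np.arctan2(np.hypot(n[0],n[1]),n[2]),"yaw",np.arctan2(n[1],n[0]),m,len(W))
ax=np.array([-np.sin(0),1,0])
print(W.min(0),W.max(0))
t=W@v[0],W@v[1]
# bar : points near x<0.56 and z>.17
b=box[(box[:,2]>.17)&(box[:,0]<.58)];print("bar",b.min(0),b.max(0),np.median(b,0))
for im,l in [(ims[0],"s"),(ims[1],"d")]:
    for k in ["lid_bar","lid_hinge"]:
        for d in bot.pinpoint(im,k)[:1]:
            for z in (.097,.185,.195,.2): print(l,k,z,ray(im,d["uv"],z).round(3))
# tray rim
rr=box[(abs(box[:,2]-.097)<.003)];print("rim",rect(rr),rr.min(0),rr.max(0))
# pieces
for l,i,im in [("ladder0",0,ims[0]),("ladder0",1,ims[1]),("dice_cup",0,ims[0]),("dice_cup",1,ims[1]),("pawn",1,ims[1])]:
    for d in bot.cut_out(im,l):
        W=cloud(im)[d["region"]];W=W[~np.isnan(W[:,0])];W=W[(W[:,2]>.004)]
        if len(W)>20: print(l,i,round(d["p"],2),rect(W),W[:,2].max().round(3))
E
```

```text
rail 1361 ((611.5987548828125, 32.945343017578125), (170.9322967529297, 458.2392272949219), 3.880019187927246)Traceback (most recent call last):
  File "<stdin>", line 9, in <module>
IndexError: list index out of range
```

```bash
python3 - <<'E'
from fit import *
ims=[snap("scene"),snap("side")]
P=tracktray(ims)
yaw=np.radians(3.88);R=np.array([[np.cos(yaw),-np.sin(yaw)],[np.sin(yaw),np.cos(yaw)]])
L=P.copy();L[:,:2]=(P[:,:2]-[.6116,.033])@R
b=L[(abs(L[:,0])<.2)&(abs(L[:,1])<.24)]
r=b[abs(b[:,2]-.05)<.004]
print("rails x",np.percentile(r[:,0],[1,5,50,95,99]).round(4),"y",np.percentile(r[:,1],[.5,99.5]).round(4))
bay=b[b[:,2]>.13];bay=bay[bay[:,1]>.18];print("bay bar",np.percentile(bay,[1,50,99],axis=0).round(3))
t=b[(b[:,1]<.15)&(b[:,2]>.09)]
# lid plane: x-z line
lp=t[(t[:,2]>.115)&(abs(t[:,1]+.03)<.1)]
A=np.polyfit(lp[:,0],lp[:,2],1)
for _ in range(6):
    e=lp[:,2]-np.polyval(A,lp[:,0]);k=abs(e-np.median(e))<.006;A=np.polyfit(lp[k,0],lp[k,2],1)
print("lid slope",A,np.arctan(-A[0]),k.mean(),"y ext",np.percentile(t[:,1],[0.5,2,98,99.5]).round(4),"x",np.percentile(t[:,0],[.5,99.5]).round(4),"z",np.percentile(t[:,2],[.5,99.5]).round(4))
for x in np.arange(-.13,.08,.01):
    s=t[abs(t[:,0]-x)<.005]
    if len(s)>3: print(round(x,3),len(s),np.percentile(s[:,2],[10,50,90]).round(4),np.percentile(s[:,1],[2,98]).round(3))
w=b[(b[:,2]>.06)&(b[:,2]<.09)];print("walls",np.percentile(w,[1,5,50,95,99],axis=0).round(4))
E
```

```text
rails x [-0.1822 -0.0826  0.0661  0.0836  0.1908] y [-0.2268  0.2266]
bay bar [[-0.081  0.194  0.131]
 [ 0.004  0.202  0.149]
 [ 0.085  0.217  0.152]]
lid slope [-0.58812426  0.14868155] 0.5316415748607679 0.9926650366748166 y ext [-0.1694 -0.1681  0.0943  0.0988] x [-0.085   0.0718] z [0.0908 0.199 ]
-0.09 36 [0.1929 0.1965 0.1991] [-0.09   0.016]
-0.08 250 [0.192  0.1967 0.1992] [-0.093  0.023]
-0.07 186 [0.0917 0.0972 0.1899] [-0.167  0.091]
-0.06 114 [0.0932 0.1393 0.1855] [-0.169  0.096]
-0.05 224 [0.1686 0.1739 0.1772] [-0.169  0.095]
-0.04 586 [0.1679 0.1714 0.1744] [-0.168  0.095]
-0.03 553 [0.1631 0.1665 0.1693] [-0.168  0.096]
-0.02 558 [0.1567 0.1606 0.164 ] [-0.168  0.096]
-0.01 551 [0.151  0.1547 0.1579] [-0.168  0.096]
-0.0 545 [0.1448 0.1487 0.1519] [-0.168  0.095]
0.01 553 [0.1386 0.1425 0.1458] [-0.168  0.094]
0.02 554 [0.1326 0.1365 0.1398] [-0.168  0.094]
0.03 525 [0.127  0.1304 0.1339] [-0.167  0.092]
0.04 546 [0.1209 0.1243 0.1275] [-0.168  0.093]
0.05 528 [0.1149 0.118  0.1215] [-0.168  0.093]
0.06 546 [0.1074 0.1117 0.1154] [-0.169  0.092]
0.07 430 [0.0944 0.1051 0.1079] [-0.167  0.092]
walls [[-0.0813 -0.1701  0.0603]
 [-0.078  -0.1692  0.0616]
 [-0.0018  0.0624  0.0741]
 [ 0.0824  0.2263  0.0877]
 [ 0.0848  0.2304  0.0895]]
```

```bash
cat > go.py <<'E'
import sys
from h import *
# usage: go.py x y z heading_deg [tilt] ; heading of tool y in world; tool down
C=np.array([.6116,.033]);YAW=np.radians(3.88)
RT=np.array([[np.cos(YAW),-np.sin(YAW)],[np.sin(YAW),np.cos(YAW)]])
def t2w(x,y,z): return np.r_[C+RT@[x,y],z]
def w2t(p): return np.r_[RT.T@(np.array(p[:2])-C),p[2]]
def down(h):
    h=np.radians(h);y=np.array([np.cos(h),np.sin(h),0]);z=np.array([0,0,-1.]);return np.stack([np.cross(y,z),y,z],1)
def plan(p,h):
    s=bot.state();R=q2R(s["eef_rot"]);p=np.array(p)
    cur=np.degrees(np.arctan2(R[1,1],R[0,1]))
    for hh in (h,h+180):
        dr=Rn.from_matrix(R.T@down(hh)).as_rotvec()
        print("travel",(R.T@(p-s["tcp_pos"])).round(4),"dr",dr.round(3),"rows",np.ceil(max(np.linalg.norm(p-s["tcp_pos"])/.05,np.degrees(np.linalg.norm(dr))/8.59)))
    print("now",s["tcp_pos"].round(4),"head",cur.round(1),"j",s["joint_positions"].round(2),"F",s["force"].round(1),"w",round(s["gripper_width"],3),"t",round(s["time"],2))
if __name__=="__main__":
    a=sys.argv[1:]
    if a[0]=="t": p=t2w(*map(float,a[1:4]));h=float(a[4])+3.88
    else: p=np.array(list(map(float,a[:3])));h=float(a[3])
    print("target",p.round(4)); plan(p,h)
E
python3 go.py t -0.085 -0.0365 0.28 0
```

```text
target [ 0.5293 -0.0092  0.28  ]
travel [-0.5179 -0.4154 -0.0487] dr [ 0.    -0.     1.277] rows 14.0
travel [-0.5179 -0.4154 -0.0487] dr [ 0.     0.    -1.864] rows 14.0
now [0.1175 0.5117 0.2313] head 77.1 j [ 1.35  0.26 -0.14  1.17  0.    1.57] F [ 0.4 -0.2 -0.1] w 1.004 t 2.05
```

```bash
python3 -m crank '{"travel":[[-0.26,-0.21,-0.049],[-0.26,-0.21,-0.049],[-0.26,-0.21,-0.049],[-0.26,-0.21,-0.049],[-0.26,-0.21,-0.049],[-0.26,-0.21,-0.049],[-0.26,-0.21,-0.049],[-0.26,-0.21,-0.049]],"dr":[[0,0,1.1],[0,0,1.1],[0,0,1.1],[0,0,1.1],[0,0,1.1],[0,0,1.1],[0,0,1.1],[0,0,1.1]],"fingers":[0.5,0.5,0.5,0.5,0.5,0.5,0.5,0.5]}' 20; python3 go.py t -0.085 -0.0365 0.28 0
```

```text
time: 2.85
tcp_pos: [0.3265, 0.2459, 0.2813]
eef_rot: [0.001, 0.62, 0.785, 0.001]
force: [-0.3, 1.4, 1.5]
gripper_width: 0.501
target [ 0.5293 -0.0092  0.28  ]
travel [-0.2952  0.1379  0.0019] dr [0.003 0.    0.167] rows 7.0
travel [-0.2952  0.1379  0.0019] dr [-1.000e-03  4.000e-03 -2.975e+00] rows 20.0
now [0.3265 0.2459 0.2813] head 13.4 j [ 0.65  0.04 -0.28  1.25 -0.    1.98] F [-0.3  1.4  1.5] w 0.501 t 2.85
```

```bash
python3 -m crank '{"travel":[[-0.295,0.138,0],[-0.295,0.138,0],[-0.295,0.138,0],[-0.295,0.138,0],[-0.295,0.138,0],[-0.295,0.138,0],[-0.295,0.138,0],[-0.295,0.138,0]],"dr":[[0,0,0.167],[0,0,0.167],[0,0,0.167],[0,0,0.167],[0,0,0.167],[0,0,0.167],[0,0,0.167],[0,0,0.167]],"fingers":[0.5,0.5,0.5,0.5,0.5,0.5,0.5,0.5]}' 20; python3 go.py t -0.085 -0.0365 0.175 0
python3 -c "
from h import *
im=snap('wrist','w1.png');W=cloud(im);from go import w2t
b=W[(W[...,2]>.185)&(W[...,2]<.21)];T=np.array([w2t(p) for p in b]);T=T[abs(T[:,0]+.085)<.02]
print(np.percentile(T,[1,50,99],axis=0).round(4))"
```

```text
time: 3.65
tcp_pos: [0.5315, -0.0068, 0.2796]
eef_rot: [0.0, 0.681, 0.733, -0.0]
force: [0.6, 0.9, -0.3]
gripper_width: 0.497
target [ 0.5293 -0.0092  0.175 ]
travel [-0.0021 -0.0025  0.1046] dr [0.001 0.001 0.006] rows 3.0
travel [-0.0021 -0.0025  0.1046] dr [-1.000e-03  1.000e-03 -3.136e+00] rows 21.0
now [ 0.5315 -0.0068  0.2796] head 4.2 j [-0.01  0.26 -0.02  1.3  -0.    1.49] F [ 0.6  0.9 -0.3] w 0.497 t 3.65
[[-0.0886 -0.0932  0.1855]
 [-0.0828 -0.0235  0.1967]
 [-0.0663  0.0256  0.199 ]]
```

View pics/w1.png

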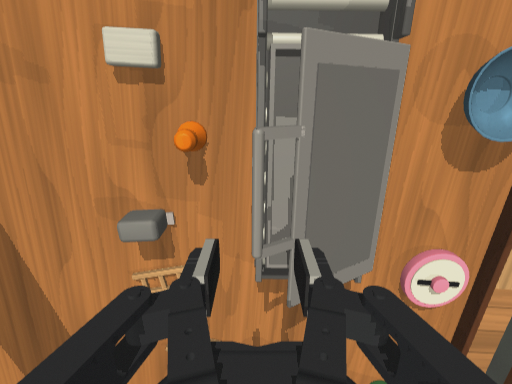

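The bar runs at column 257, between the fingers, so I'll descend and grip it.

```bash
python3 -m crank '{"travel":[[-0.002,-0.0025,0.04],[-0.002,-0.0025,0.08],[-0.002,-0.0025,0.103],[-0.002,-0.0025,0.103],[-0.002,-0.0025,0.103],[-0.002,-0.0025,0.103],[-0.002,-0.0025,0.103],[-0.002,-0.0025,0.103]],"dr":[[0,0,0],[0,0,0],[0,0,0],[0,0,0],[0,0,0],[0,0,0],[0,0,0],[0,0,0]],"fingers":[0.5,0.5,0.5,0.5,1,1,1,1]}' 25;python3 -m crank '{"travel":[[0,0,0],[0,0,0]],"dr":[[0,0,0],[0,0,0]],"fingers":[1,1]}' 25; python3 - <<'E'
from go import *
s=bot.state();p=w2t(s["tcp_pos"]);print(p,s["force"])
# arc: grasp point relative hinge
g=p+[0,0,.0187];h=np.array([.07,p[1],.1]);r=np.hypot(g[0]-h[0],g[2]-h[2]);a0=np.arctan2(g[2]-h[2],h[0]-g[0]);print(r,a0)
r=.18
for a in np.linspace(a0,1.571,13):
    q=np.array([.07-r*np.cos(a),0,.1+r*np.sin(a)])-[g[0],0,g[2]]
    print(round(a,2),"travel y,z",q[[0,2]].round(4)*[1,-1])
E
```

```text
time: 4.5
tcp_pos: [0.529, -0.0058, 0.1789]
eef_rot: [0.001, 0.679, 0.734, 0.002]
force: [2.5, 0.5, -1.2]
gripper_width: 0.102
time: 4.7
tcp_pos: [0.5278, -0.0059, 0.1778]
eef_rot: [0.0, 0.679, 0.734, 0.001]
force: [3.0, 1.7, -1.1]
gripper_width: 0.102
[-0.08620175 -0.03312211  0.17781212] [ 2.98459003  1.74479267 -1.0631075 ]
0.183612568235346 0.5534544863068284
0.55 travel y,z [0.0031 0.0019]
0.64 travel y,z [ 0.0116 -0.0107]
0.72 travel y,z [ 0.0212 -0.0226]
0.81 travel y,z [ 0.0318 -0.0336]
0.89 travel y,z [ 0.0433 -0.0437]
0.98 travel y,z [ 0.0556 -0.0527]
1.06 travel y,z [ 0.0686 -0.0607]
1.15 travel y,z [ 0.0822 -0.0676]
1.23 travel y,z [ 0.0963 -0.0732]
1.32 travel y,z [ 0.1109 -0.0777]
1.4 travel y,z [ 0.1259 -0.0809]
1.49 travel y,z [ 0.141  -0.0828]
1.57 travel y,z [ 0.1562 -0.0835]
```

```bash
python3 -m crank '{"travel":[[0,0.004,-0.005],[0,0.009,-0.011],[0,0.014,-0.017],[0,0.02,-0.023],[0,0.026,-0.028],[0,0.032,-0.034],[0,0.037,-0.039],[0,0.037,-0.039]],"dr":[[0,0,0],[0,0,0],[0,0,0],[0,0,0],[0,0,0],[0,0,0],[0,0,0],[0,0,0]],"fingers":[1,1,1,1,1,1,1,1]}' 30; python3 - <<'E'
from h import *; snap("side","s2.png"); print(bot.state()["ft_torque"])
from go import *
s=bot.state();p=w2t(s["tcp_pos"]);print(p,s["force"])
E
```

```text
time: 5.5
tcp_pos: [0.5651, -0.0034, 0.2174]
eef_rot: [0.001, 0.679, 0.734, 0.0]
force: [-4.7, -1.3, 1.9]
gripper_width: 0.099
[-0.43348532  0.98268298  0.00139609]
[-0.04955684 -0.03318296  0.21693944] [-4.22650013 -1.91360781  2.29911578]
```

View pics/s2.png

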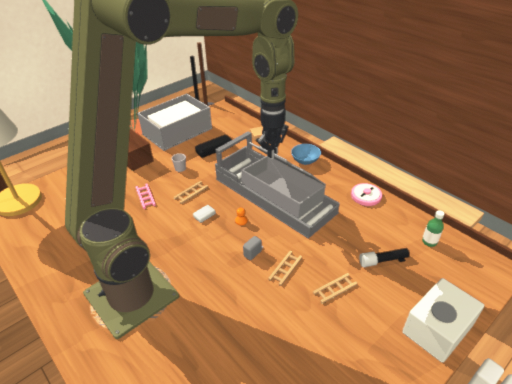

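```bash
python3 -m crank '{"travel":[[0,0.013,-0.010],[0,0.028,-0.020],[0,0.045,-0.028],[0,0.062,-0.035],[0,0.0795,-0.040],[0,0.097,-0.043],[0,0.110,-0.044],[0,0.118,-0.0445]],"dr":[[0,0,0],[0,0,0],[0,0,0],[0,0,0],[0,0,0],[0,0,0],[0,0,0],[0,0,0]],"fingers":[1,1,1,1,1,1,1,1]}' 30; python3 -m crank '{"travel":[[0,0,0],[0,0,0]],"dr":[[0,0,0],[0,0,0]],"fingers":[1,1]}'; cat > lid.py <<'E'
from fit import *
from go import *
def lidfit():
    ims=[snap("scene"),snap("side")];res=[]
    for im in ims:
        P=cloud(im).reshape(-1,3);P=P[~np.isnan(P[:,0])];L=P.copy();L[:,:2]=(P[:,:2]-C)@RT
        b=L[(abs(L[:,0])<.12)&(abs(L[:,1]+.03)<.1)&(L[:,2]>.115)&(L[:,2]<.225)&(L[:,0]>-.0)]
        if len(b)<50: res.append(None);continue
        A=np.polyfit(b[:,2],b[:,0],1)
        for _ in range(8):
            e=b[:,0]-np.polyval(A,b[:,2]);k=abs(e-np.median(e))<.005;A=np.polyfit(b[k,2],b[k,0],1)
        res.append((len(b),k.mean().round(2),"ang",(np.pi/2+np.arctan(A[0])).round(3),"x@.1",np.polyval(A,.1).round(4)))
    return ims,res
if __name__=="__main__":
    ims,r=lidfit();print(r);s=bot.state();print(w2t(s["tcp_pos"]),s["force"],s["time"])
E
python3 lid.py
```

```text
time: 6.35
tcp_pos: [0.6831, 0.0063, 0.2614]
eef_rot: [0.001, 0.679, 0.734, 0.001]
force: [-1.7, 0.3, 3.1]
gripper_width: 0.103
time: 6.55
tcp_pos: [0.682, 0.0061, 0.2613]
eef_rot: [0.0, 0.679, 0.734, 0.001]
force: [-1.7, 0.1, 4.8]
gripper_width: 0.104
[(1607, np.float64(1.0), 'ang', np.float64(1.426), 'x@.1', np.float64(0.0965)), (1027, np.float64(1.0), 'ang', np.float64(1.429), 'x@.1', np.float64(0.0913))]
[ 0.06795682 -0.03170766  0.26130402] [-1.38330147 -0.5886772   3.88411196] 6.65
```

```bash
python3 - <<'E'
from lid import *
ims,r=lidfit()
for n,im in zip(["scene","side"],ims):
    c=im["color"][:,:,::-1];c=c[110:310,180:400] 
    cv2.imwrite(f"pics/{n}3.png",cv2.resize(c,None,fx=3,fy=3,interpolation=cv2.INTER_CUBIC))
    P=cloud(im).reshape(-1,3);P=P[~np.isnan(P[:,0])];L=P.copy();L[:,:2]=(P[:,:2]-C)@RT
    for z in np.arange(.04,.3,.01):
        for y in (-.1,):
            b=L[(abs(L[:,2]-z)<.005)&(abs(L[:,1]-y)<.04)&(abs(L[:,0])<.12)]
            if len(b): print(n,z.round(3),np.percentile(b[:,0],[2,25,50,75,98]).round(3),len(b))
E
```

```text
scene 0.04 [0.082 0.083 0.083 0.083 0.084] 32
scene 0.05 [0.018 0.028 0.082 0.083 0.083] 34
scene 0.06 [-0.01  -0.001  0.004  0.008  0.02 ] 179
scene 0.07 [-0.033 -0.023 -0.017 -0.01  -0.001] 312
scene 0.08 [-0.057 -0.048 -0.042 -0.036 -0.026] 300
scene 0.09 [-0.058 -0.057 -0.055 -0.053  0.094] 51
scene 0.1 [-0.054  0.094  0.094  0.095  0.095] 50
scene 0.11 [-0.05   0.094  0.094  0.094  0.095] 43
scene 0.12 [-0.046  0.092  0.093  0.093  0.094] 63
scene 0.13 [-0.042  0.091  0.092  0.092  0.093] 61
scene 0.14 [-0.041 -0.038  0.088  0.09   0.091] 121
scene 0.15 [-0.039  0.088  0.089  0.089  0.09 ] 67
scene 0.16 [0.086 0.087 0.087 0.088 0.089] 62
scene 0.17 [0.084 0.085 0.086 0.086 0.087] 63
scene 0.18 [0.083 0.084 0.084 0.085 0.086] 70
scene 0.19 [0.082 0.083 0.083 0.084 0.085] 70
scene 0.2 [0.08  0.081 0.082 0.082 0.083] 73
scene 0.21 [0.079 0.08  0.08  0.081 0.082] 73
scene 0.22 [0.076 0.077 0.078 0.079 0.08 ] 96
scene 0.23 [0.07  0.073 0.075 0.076 0.077] 126
scene 0.24 [0.071 0.074 0.075 0.075 0.076] 12
scene 0.25 [0.07  0.072 0.073 0.074 0.074] 13
scene 0.26 [0.069 0.071 0.072 0.072
[... 570 characters left out ...]
-0.04   0.086  0.091] 99
side 0.14 [-0.044 -0.04  -0.037  0.084  0.088] 96
side 0.15 [0.05  0.082 0.084 0.085 0.087] 39
side 0.16 [0.079 0.081 0.082 0.083 0.086] 42
side 0.17 [0.078 0.08  0.081 0.082 0.084] 39
side 0.18 [0.077 0.078 0.079 0.08  0.082] 46
side 0.19 [0.075 0.077 0.079 0.079 0.082] 40
side 0.2 [0.074 0.076 0.077 0.078 0.08 ] 40
side 0.21 [0.073 0.075 0.076 0.077 0.078] 47
side 0.22 [0.071 0.073 0.074 0.075 0.077] 43
side 0.23 [0.069 0.072 0.073 0.075 0.078] 44
side 0.24 [0.07  0.07  0.071 0.076 0.078] 10
side 0.25 [0.068 0.069 0.07  0.07  0.071] 7
side 0.26 [0.067 0.068 0.069 0.07  0.07 ] 6
side 0.27 [0.063 0.066 0.068 0.07  0.073] 23
side 0.28 [0.064 0.065 0.066 0.068 0.069] 6
```

View pics/scene3.png

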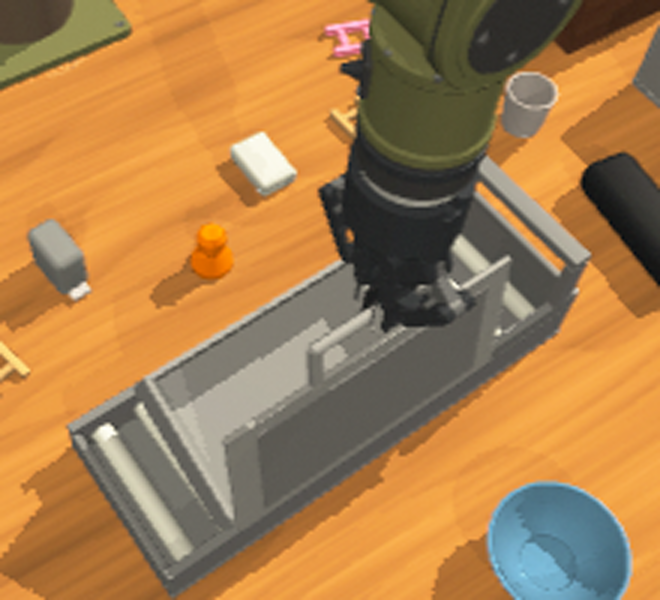

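View pics/side3.png

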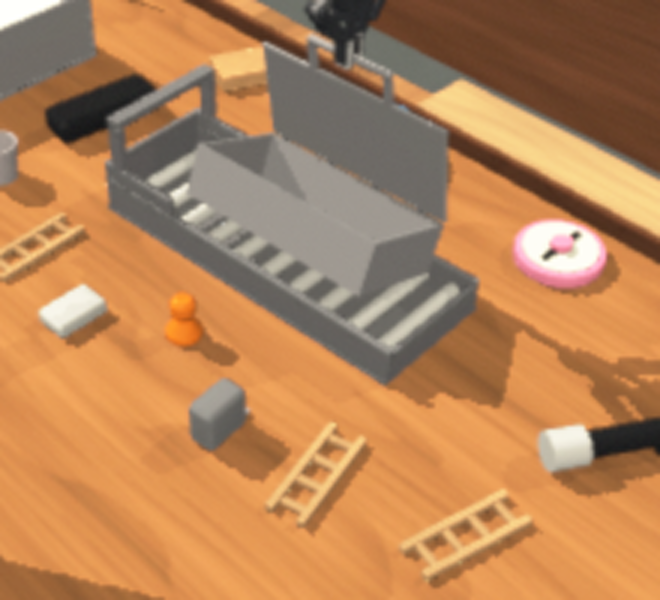

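The tray tipped with the lid: its floor slopes about 0.4 rad and the lid is only about 1.02 rad relative to it. I'll swing it back to let the tray settle. Then I'll re-grip hard and turn the tool with the lid, so the grip applies a torque and doesn't just push.

```bash
python3 -m crank '{"travel":[[0,-0.014,0.001],[0,-0.028,0.002],[0,-0.041,0.004],[0,-0.055,0.008],[0,-0.068,0.013],[0,-0.081,0.018],[0,-0.092,0.024],[0,-0.092,0.024]],"dr":[[0,0,0],[0,0,0],[0,0,0],[0,0,0],[0,0,0],[0,0,0],[0,0,0],[0,0,0]],"fingers":[1,1,1,1,1,1,1,1]}' 20; cat > prof.py <<'E'
from lid import *
def prof(tag):
    im=snap("scene"),snap("side")
    for n,i in zip(["scene","side"],im):
        c=i["color"][:,:,::-1][110:310,180:400]
        cv2.imwrite(f"pics/{n}{tag}.png",cv2.resize(c,None,fx=2.5,fy=2.5,interpolation=cv2.INTER_CUBIC))
        P=cloud(i).reshape(-1,3);P=P[~np.isnan(P[:,0])];L=P.copy();L[:,:2]=(P[:,:2]-C)@RT
        b=L[(abs(L[:,1]+.04)<.11)&(abs(L[:,0])<.12)]
        f=b[(b[:,0]>-.05)&(b[:,0]<.03)&(b[:,2]<.09)&(b[:,2]>.025)]
        if len(f)>30:
            A=np.polyfit(f[:,0],f[:,2],1)
            for _ in range(5):
                e=f[:,2]-np.polyval(A,f[:,0]);k=abs(e-np.median(e))<.006;A=np.polyfit(f[k,0],f[k,2],1)
            print(n,"floor tilt",np.arctan(-A[0]).round(3),"z0",A[1].round(4))
        t=b[(b[:,2]>.12)&(b[:,2]<.21)&(b[:,0]>-.04)]
        if len(t)>30:
            v=cv2.fitLine(t[:,[0,2]].astype(np.float32),cv2.DIST_HUBER,0,.002,.001).ravel()
            if v[1]<0: v[:2]*=-1
            print(n,"lid",np.arctan2(v[1],-v[0]).round(3),"x at z.097",(v[2]+(.097-v[3])*v[0]/v[1]).round(4))
        ends=L[(L[:,2]>.08)&(L[:,2]<.1)&(abs(L[:,0])<.1)&(abs(L[:,1])<.19)]
        if len(ends): print("  z.08-.1 x",np.percentile(ends[:,0],[2,98]).round(4),"y",np.percentile(ends[:,1],[1,99]).round(4))
    s=bot.state();print("tcp(track)",w2t(s["tcp_pos"]).round(4),"F",s["force"].round(1),s["ft_torque"].round(2),"w",round(s["gripper_width"],3),"t",round(s["time"],2))
if __name__=="__main__": prof(sys.argv[1])
E
python3 prof.py 4
```

```text
time: 7.55
tcp_pos: [0.5871, -0.0007, 0.237]
eef_rot: [-0.001, 0.679, 0.734, -0.0]
force: [-5.0, 0.6, 7.3]
gripper_width: 0.105
scene floor tilt 0.052 z0 0.0415
scene lid 0.98 x at z.097 0.0792
  z.08-.1 x [-0.0671  0.0695] y [-0.1687  0.0938]
side floor tilt 0.069 z0 0.0405
side lid 0.986 x at z.097 0.0721
  z.08-.1 x [-0.071   0.0724] y [-0.1691  0.1021]
tcp(track) [-0.0258 -0.0319  0.2373] F [-5.   0.8  7.5] [ 0.2   0.99 -0.14] w 0.096 t 7.65
```

View pics/side4.png

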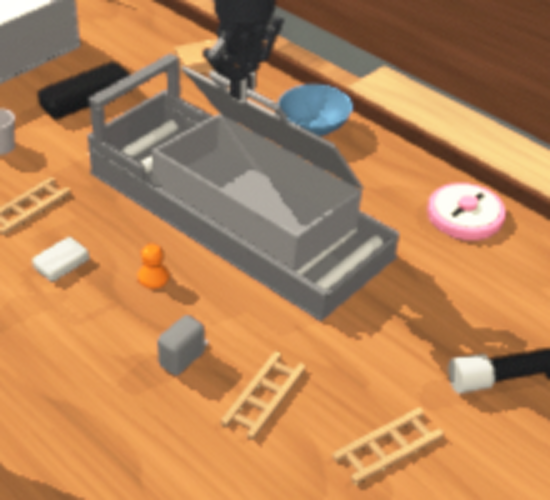

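```bash
python3 -m crank '{"travel":[[0,-0.006,0.003],[0,-0.010,0.006],[0,-0.010,0.006],[0,-0.010,0.006],[0,-0.010,0.006],[0,-0.010,0.006]],"dr":[[0,0,0],[0,0,0],[0,0,0],[0,0,0],[0,0,0],[0,0,0]],"fingers":[1,1,1,0.5,0.5,0.5]}' 20; python3 prof.py 5
```

```text
time: 8.25
tcp_pos: [0.5802, -0.0019, 0.2303]
eef_rot: [0.0, 0.679, 0.734, 0.0]
force: [-0.4, -0.4, 0.8]
gripper_width: 0.499
scene floor tilt -0.009 z0 0.0385
scene lid 0.909 x at z.097 0.077
  z.08-.1 x [-0.0742  0.0671] y [-0.1689  0.0979]
side floor tilt 0.013 z0 0.0371
side lid 0.92 x at z.097 0.0685
  z.08-.1 x [-0.0735  0.0689] y [-0.1695  0.1021]
tcp(track) [-0.0338 -0.0328  0.2304] F [ 0.4 -0.7 -0.4] [ 0.02  0.02 -0.06] w 0.5 t 8.35
```

```bash
python3 - <<'E'
from go import *
for n in ("scene","side","wrist"):
    im=snap(n,f"{n}6.png");P=cloud(im).reshape(-1,3);P=P[~np.isnan(P[:,0])];L=P.copy();L[:,:2]=(P[:,:2]-C)@RT
    b=L[(abs(L[:,1]+.0365)<.055)&(L[:,2]>.222)&(L[:,2]<.255)&(L[:,0]<-.01)&(L[:,0]>-.07)]
    k=(abs(b[:,1]+.033)>.02);b=b[k]
    if len(b): print(n,len(b),np.percentile(b,[2,50,98],axis=0).round(4).tolist())
E
```

```text
scene 107 [[-0.0441, -0.0913, 0.2223], [-0.037, -0.0827, 0.2444], [-0.0223, -0.0538, 0.2496]]
side 41 [[-0.0458, -0.0906, 0.2246], [-0.0404, -0.0729, 0.2429], [-0.0269, 0.0092, 0.2484]]
wrist 2521 [[-0.0467, -0.0894, 0.224], [-0.0407, -0.0112, 0.2458], [-0.0257, 0.018, 0.2477]]
```

View pics/wrist6.png

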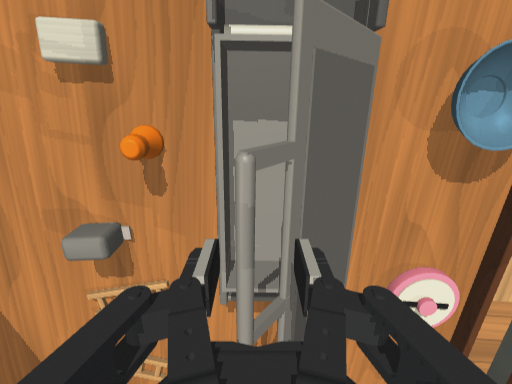

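```bash
python3 -m crank '{"travel":[[0,0.003,0.003],[0,0.003,0.003],[0,0.003,0.003],[0,0.003,0.003],[0,0.003,0.003],[0,0.003,0.003]],"dr":[[-0.62,0,0],[-0.62,0,0],[-0.62,0,0],[-0.62,0,0],[-0.62,0,0],[-0.62,0,0]],"fingers":[0.5,0.5,0.5,0.5,0.5,0.5]}' 20;python3 -m crank '{"travel":[[0,0,0],[0,0,0],[0,0,0],[0,0,0]],"dr":[[0,0,0],[0,0,0],[0,0,0],[0,0,0]],"fingers":[1,1,1,1]}' 120; cat > arc.py <<'E'
from go import *
# arc.py hx hz th0 dth n : rotate tool about hinge (track x,z) by dth in n rows
hx,hz,dth,n=float(sys.argv[1]),float(sys.argv[2]),float(sys.argv[3]),int(sys.argv[4])
bx,bz=(list(map(float,sys.argv[5:7]))+[0,0])[:2]
s=bot.state();R=q2R(s["eef_rot"]);p=s["tcp_pos"]
pt=w2t(p);H=t2w(hx,pt[1],hz);ax=np.r_[RT@[0,1],0]  # opening: -x side rises toward +x => rotation about +y
g=w2t(p-R[:,2]*.0187);print("grasp",g.round(4),"th",np.arctan2(g[2]-hz,hx-g[0]).round(3),"r",np.hypot(g[2]-hz,hx-g[0]).round(4),"tilt",np.arcsin(R[:,2]@np.r_[RT@[1,0],0]).round(3),"F",s["force"].round(1),s["ft_torque"].round(2))
for k in range(1,n+1):
    Q=Rn.from_rotvec(ax*dth*k/n).as_matrix()
    q=H+Q@(p-H)+np.r_[RT@[bx,0],bz]*k/n
    print("travel",(R.T@(q-p)).round(4).tolist(),"dr",Rn.from_matrix(R.T@Q@R).as_rotvec().round(3).tolist())
E
python3 arc.py .067 .0985 .3 6; python3 prof.py 7
```

```text
time: 9.1
tcp_pos: [0.579, -0.0018, 0.2254]
eef_rot: [0.206, 0.647, 0.699, 0.223]
force: [-0.3, -0.9, 0.6]
gripper_width: 0.503
time: 9.5
tcp_pos: [0.5847, -0.0018, 0.2295]
eef_rot: [0.208, 0.646, 0.699, 0.225]
force: [-2.5, -0.4, 6.3]
gripper_width: 0.074
grasp [-0.0401 -0.033   0.2447] th 0.938 r 0.1812 tilt 0.622 F [-2.5 -0.4  6.3] [ 0.02  0.33 -0.08]
travel [-0.0001, 0.0081, 0.0001] dr [0.05, 0.0, 0.0]
travel [-0.0001, 0.0162, 0.0006] dr [0.1, 0.001, 0.001]
travel [-0.0002, 0.0243, 0.0016] dr [0.15, 0.001, 0.001]
travel [-0.0003, 0.0323, 0.0029] dr [0.2, 0.002, 0.001]
travel [-0.0004, 0.0403, 0.0046] dr [0.25, 0.002, 0.001]
travel [-0.0004, 0.0481, 0.0067] dr [0.3, 0.002, 0.002]
scene floor tilt 0.002 z0 0.0383
scene lid 0.918 x at z.097 0.077
  z.08-.1 x [-0.0744  0.0675] y [-0.1686  0.097 ]
side floor tilt 0.012 z0 0.0369
side lid 0.926 x at z.097 0.0688
  z.08-.1 x [-0.0735  0.0689] y [-0.1694  0.1027]
tcp(track) [-0.0293 -0.0329  0.2295] F [-2.  -0.9  5.3] [-0.01  0.34 -0.18] w 0.072 t 9.6
```

```bash
python3 -m crank '{"travel":[[0,0.008,-0.001],[0,0.016,-0.001],[0,0.024,-0.0005],[0,0.032,0.001],[0,0.040,0.0025],[0,0.048,0.0045],[0,0.048,0.0045]],"dr":[[0.05,0,0],[0.1,0,0],[0.15,0,0],[0.2,0,0],[0.25,0,0],[0.3,0,0],[0.3,0,0]],"fingers":[1,1,1,1,1,1,1]}' 120; python3 arc.py .067 .0985 .3 6; python3 prof.py 8
```

```text
time: 10.3
tcp_pos: [0.6273, 0.0015, 0.2519]
eef_rot: [0.108, 0.67, 0.725, 0.117]
force: [1.8, -1.6, -1.3]
gripper_width: 0.071
grasp [ 0.0077 -0.0325  0.2696] th 1.237 r 0.1811 tilt 0.32 F [ 1.8 -1.6 -1.3] [-0.09 -0.18 -0.18]
travel [-0.0001, 0.0081, 0.0001] dr [0.05, 0.0, 0.0]
travel [-0.0002, 0.0162, 0.0006] dr [0.1, 0.001, 0.0]
travel [-0.0002, 0.0243, 0.0015] dr [0.15, 0.001, 0.0]
travel [-0.0003, 0.0323, 0.0028] dr [0.2, 0.002, 0.001]
travel [-0.0004, 0.0403, 0.0044] dr [0.25, 0.002, 0.001]
travel [-0.0005, 0.0481, 0.0065] dr [0.3, 0.003, 0.001]
scene floor tilt -0.003 z0 0.0381
scene lid 1.22 x at z.097 0.0751
  z.08-.1 x [-0.0727  0.0676] y [-0.1679  0.0992]
side floor tilt 0.018 z0 0.0371
side lid 1.214 x at z.097 0.0696
  z.08-.1 x [-0.0729  0.0697] y [-0.1686  0.1031]
tcp(track) [ 0.0118 -0.0324  0.2516] F [ 3.7 -0.6 -1.1] [-0.15 -0.25 -0.16] w 0.073 t 10.4
```

The hard grip works: the tray is flat and the lid is at 1.22. I'll continue to 1.57.

```bash
python3 -m crank '{"travel":[[0,0.008,-0.0005],[0,0.016,-0.0005],[0,0.024,0],[0,0.032,0.0015],[0,0.040,0.003],[0,0.048,0.005],[0,0.0555,0.0075],[0,0.0555,0.0075]],"dr":[[0.05,0,0],[0.1,0,0],[0.15,0,0],[0.2,0,0],[0.25,0,0],[0.3,0,0],[0.35,0,0],[0.35,0,0]],"fingers":[1,1,1,1,1,1,1,1]}' 120; python3 arc.py .067 .0985 .02 1; python3 prof.py 9
```

```text
time: 11.2
tcp_pos: [0.6809, 0.0059, 0.2611]
eef_rot: [-0.01, 0.679, 0.734, -0.011]
force: [1.1, -0.9, -1.5]
gripper_width: 0.073
grasp [ 0.0678 -0.0317  0.2798] th 1.575 r 0.1813 tilt -0.03 F [ 1.1 -0.9 -1.5] [ 0.03 -0.51 -0.07]
travel [-0.0, 0.0033, -0.0001] dr [0.02, 0.0, -0.0]
scene floor tilt 0.003 z0 0.038
scene lid 1.555 x at z.097 0.0747
  z.08-.1 x [-0.0722  0.068 ] y [-0.1673  0.0979]
side floor tilt 0.016 z0 0.0373
side lid 1.549 x at z.097 0.0702
  z.08-.1 x [-0.0722  0.0715] y [-0.1684  0.1034]
tcp(track) [ 0.0662 -0.0317  0.2617] F [ 1.4 -1.  -2.5] [-0.   -0.65 -0.07] w 0.069 t 11.3
```

View pics/side9.png

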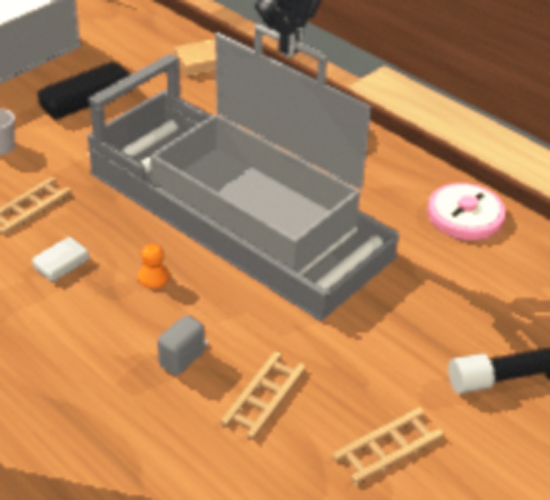

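```bash
python3 -m crank '{"travel":[[0,0.0035,0],[0,0.0035,0],[0,0.0035,0],[0,0.0035,0],[0,0.0035,0],[0,0.0035,0],[0,0.0035,0]],"dr":[[0.02,0,0],[0.02,0,0],[0.02,0,0],[0.02,0,0],[0.02,0,0],[0.02,0,0],[0.02,0,0]],"fingers":[1,1,1,0.5,0.5,0.5,0.5]}' 60; python3 -m crank '{"travel":[[0,0,-0.05],[0,0,-0.08],[0,0,-0.08]],"dr":[[0,0,0],[0,0,0],[0,0,0]],"fingers":[0.5,0.5,0.5]}'; python3 prof.py 10
```

```text
time: 12.0
tcp_pos: [0.6827, 0.0061, 0.263]
eef_rot: [-0.017, 0.679, 0.734, -0.018]
force: [-0.7, 0.5, -0.2]
gripper_width: 0.504
time: 12.3
tcp_pos: [0.688, 0.0064, 0.3473]
eef_rot: [-0.014, 0.679, 0.734, -0.015]
force: [0.6, 0.4, 0.9]
gripper_width: 0.501
scene floor tilt -0.002 z0 0.0381
scene lid 1.564 x at z.097 0.075
  z.08-.1 x [-0.072  0.067] y [-0.1672  0.102 ]
side floor tilt 0.028 z0 0.0371
side lid 1.559 x at z.097 0.0706
  z.08-.1 x [-0.0724  0.0723] y [-0.168   0.1028]
tcp(track) [ 0.0739 -0.0317  0.3433] F [-1.  -0.7 -0.4] [-0.05 -0.01  0.01] w 0.499 t 12.4
```

The lid stands at about 1.56 by itself and the tray is flat. Next I'll measure the pieces.

```bash
cat > pieces.py <<'E'
from go import *
def pts(names=("scene","side")):
    o=[]
    for n in names:
        P=cloud(snap(n)).reshape(-1,3);o.append(P[~np.isnan(P[:,0])])
    return o
def lad(Ps,c,r=.085):
    for P in Ps:
        b=P[(np.hypot(P[:,0]-c[0],P[:,1]-c[1])<r)&(P[:,2]>.006)&(P[:,2]<.02)]
        if len(b)<20: print("few");continue
        (cx,cy),(w,h),a=cv2.minAreaRect(b[:,:2].astype(np.float32)*1000)
        if w<h: a+=90
        print("ladder c",round(cx/1e3,4),round(cy/1e3,4),"size",round(w),round(h),"rail dir deg",round(a,1),"top",np.percentile(b[:,2],95).round(4))
def blob(Ps,c,r=.05,z0=.02,z1=.08):
    for P in Ps:
        b=P[(np.hypot(P[:,0]-c[0],P[:,1]-c[1])<r)&(P[:,2]>z0)&(P[:,2]<z1)]
        if len(b)<5: print("few");continue
        (cx,cy),rad=cv2.minEnclosingCircle(b[:,:2].astype(np.float32)*1000)
        print("blob",round(cx/1e3,4),round(cy/1e3,4),"r",round(rad,1),"ztop",np.percentile(b[:,2],98).round(3),len(b))
if __name__=="__main__":
    Ps=pts()
    for c in [(.40,-.237),(.452,-.39),(.396,.256)]: print(c);lad(Ps,c)
    print("cup");blob(Ps,(.451,.413),z0=.045); print("pawn"); blob(Ps,(.43,.008),z0=.037)
E
python3 pieces.py
```

```text
(0.4, -0.237)
ladder c 0.3964 -0.2309 size 131 60 rail dir deg 13.7 top 0.0135
ladder c 0.398 -0.2185 size 134 108 rail dir deg 3.0 top 0.0126
(0.452, -0.39)
ladder c 0.4515 -0.39 size 119 121 rail dir deg 125.9 top 0.0134
ladder c 0.4519 -0.3903 size 47 133 rail dir deg 167.3 top 0.0125
(0.396, 0.256)
few
ladder c 0.3986 0.2654 size 143 129 rail dir deg 31.3 top 0.0131
cup
blob 0.4593 0.4177 r 27.5 ztop 0.058 49
blob 0.4552 0.4103 r 30.8 ztop 0.058 69
pawn
blob 0.436 0.0135 r 14.1 ztop 0.06 82
blob 0.4356 0.0122 r 15.3 ztop 0.058 64
```

```bash
python3 go.py .40 .013 .25 93.9
```

```text
target [0.4   0.013 0.25 ]
travel [ 0.029  -0.2802  0.1058] dr [-0.04 -0.04 -1.56] rows 11.0
travel [ 0.029  -0.2802  0.1058] dr [-0.04  0.04  1.58] rows 11.0
now [0.6866 0.0063 0.3413] head 4.5 j [ 0.01  0.63  0.74  1.74 -0.    1.5 ] F [0.1 0.3 0.1] w 0.5 t 12.5
```

```bash
python3 -m crank '{"travel":[[0.02,-0.05,0],[0.02,-0.10,0.02],[0.025,-0.15,0.05],[0.025,-0.18,0.09],[0.025,-0.18,0.1],[0.025,-0.18,0.1],[0.025,-0.18,0.1],[0.025,-0.18,0.1]],"dr":[[-0.01,-0.01,-0.15],[-0.01,-0.01,-0.3],[-0.02,-0.02,-0.45],[-0.02,-0.02,-0.6],[-0.03,-0.03,-0.75],[-0.03,-0.03,-0.9],[-0.04,-0.04,-1.2],[-0.04,-0.04,-1.2]],"fingers":[0.3,0.3,0.3,0.3,0.3,0.3,0.3,0.3]}' 40; python3 go.py .52 .013 .25 93.9
```

```text
time: 13.3
tcp_pos: [0.4989, 0.0169, 0.2498]
eef_rot: [0.001, 0.144, 0.99, -0.005]
force: [-0.4, 0.2, 0.2]
gripper_width: 0.695
target [0.52  0.013 0.25 ]
travel [-0.0213  0.0023 -0.0001] dr [-0.01   0.001 -0.356] rows 3.0
travel [-0.0213  0.0023 -0.0001] dr [2.000e-03 1.400e-02 2.785e+00] rows 19.0
now [0.4989 0.0169 0.2498] head 73.5 j [ 0.04  0.21 -0.16  1.2  -0.01  0.33] F [-0.4  0.2  0.2] w 0.695 t 13.3
```

```bash
python3 -m crank '{"travel":[[-0.02,0.002,0],[-0.02,0.002,0],[-0.02,0.002,0]],"dr":[[-0.01,0,-0.15],[-0.01,0,-0.3],[-0.01,0,-0.356]],"fingers":[0.3,0.3,0.3]}' 40; python3 - <<'E'
from pieces import *
im=snap("wrist","w11.png");P=cloud(im).reshape(-1,3);P=P[~np.isnan(P[:,0])]
blob([P],(.436,.013),z0=.037)
E
python3 go.py .436 .013 .10 93.9
```

```text
time: 13.6
tcp_pos: [0.5195, 0.0128, 0.2499]
eef_rot: [0.001, -0.032, 0.999, 0.0]
force: [-0.8, -0.5, 0.4]
gripper_width: 0.702
blob 0.4319 0.0128 r 14.8 ztop 0.057 541
target [0.436 0.013 0.1  ]
travel [0.0833 0.0056 0.1498] dr [ 0.     0.001 -0.003] rows 4.0
travel [0.0833 0.0056 0.1498] dr [ 2.000e-03 -0.000e+00  3.139e+00] rows 21.0
now [0.5193 0.0129 0.2499] head 93.7 j [ 0.02  0.24 -0.11  1.21  0.   -0.04] F [-0.  -0.4 -1. ] w 0.703 t 13.65
```

View pics/w11.png

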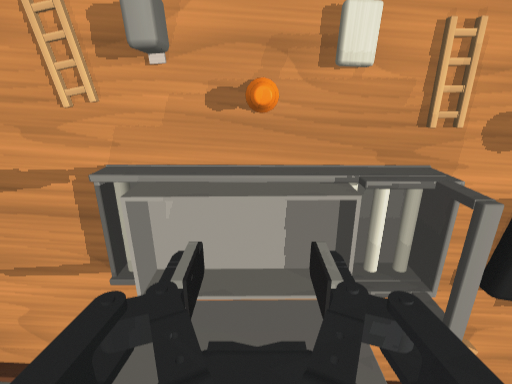

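```bash
python3 -m crank '{"travel":[[0.045,0.0056,0],[0.0853,0.0056,0.02],[0.0853,0.0056,0.07],[0.0853,0.0056,0.12],[0.0853,0.0056,0.16],[0.0853,0.0056,0.20],[0.0853,0.0056,0.228],[0.0853,0.0056,0.230]],"dr":[[0,0,0],[0,0,0],[0,0,0],[0,0,0],[0,0,0],[0,0,0],[0,0,0],[0,0,0]],"fingers":[0.3,0.3,0.3,0.3,0.3,0.3,0.3,0.3]}' 30; python3 -m crank '{"travel":[[0,0,0],[0,0,0],[0,0,0],[0,0,0]],"dr":[[0,0,0],[0,0,0],[0,0,0],[0,0,0]],"fingers":[1,1,1,1]}' 30;python3 go.py t .02 .055 .17 90
```

```text
time: 14.45
tcp_pos: [0.431, 0.0133, 0.0176]
eef_rot: [-0.002, -0.03, 1.0, 0.0]
force: [0.1, 0.4, 0.8]
gripper_width: 0.703
time: 14.85
tcp_pos: [0.4372, 0.0135, 0.0224]
eef_rot: [0.004, -0.031, 1.0, 0.0]
force: [-0.4, 0.6, 3.1]
gripper_width: 0.326
target [0.6278 0.0892 0.17  ]
travel [-0.196   0.0639 -0.1462] dr [-0.     0.007 -0.006] rows 6.0
travel [-0.196   0.0639 -0.1462] dr [0.011 0.    3.135] rows 21.0
now [0.4372 0.0135 0.0224] head 93.5 j [ 0.03  0.32 -0.69  0.56  0.   -0.03] F [-0.4  0.6  3.1] w 0.326 t 14.85
```

```bash
python3 go.py t .012 .055 .17 90; python3 -m crank '{"travel":[[0,0,-0.05],[0,0,-0.10],[0,0,-0.148],[-0.04,0.015,-0.148],[-0.09,0.03,-0.148],[-0.135,0.05,-0.148],[-0.18,0.064,-0.148],[-0.188,0.064,-0.148]],"dr":[[0,0,0],[0,0,0],[0,0,0],[0,0,0],[0,0,0],[0,0,0],[0,0,0],[0,0,0]],"fingers":[1,1,1,1,1,1,1,1]}' 30; python3 go.py t .012 .055 .064 90
```

```text
target [0.6199 0.0887 0.17  ]
travel [-0.188   0.0639 -0.1462] dr [-0.     0.007 -0.006] rows 5.0
travel [-0.188   0.0639 -0.1462] dr [0.011 0.    3.135] rows 21.0
now [0.4372 0.0135 0.0224] head 93.5 j [ 0.03  0.32 -0.69  0.56  0.   -0.03] F [-0.4  0.6  3.1] w 0.326 t 14.85
time: 15.65
tcp_pos: [0.6242, 0.0912, 0.1698]
eef_rot: [0.005, -0.032, 0.999, 0.001]
force: [-0.1, 0.1, -0.6]
gripper_width: 0.33
target [0.6199 0.0887 0.064 ]
travel [ 0.0055 -0.0023  0.1057] dr [ 0.001  0.009 -0.004] rows 3.0
travel [ 0.0055 -0.0023  0.1057] dr [ 1.500e-02 -2.000e-03  3.137e+00] rows 21.0
now [0.6242 0.0912 0.1698] head 93.6 j [0.14 0.46 0.01 1.11 0.   0.08] F [-0.1  0.1 -0.6] w 0.33 t 15.65
```

```bash
python3 -m crank '{"travel":[[0.0055,-0.002,0.03],[0.0055,-0.002,0.06],[0.0055,-0.002,0.085],[0.0055,-0.002,0.102],[0.0055,-0.002,0.106],[0.0055,-0.002,0.106],[0.0055,-0.002,0.106]],"dr":[[0,0,0],[0,0,0],[0,0,0],[0,0,0],[0,0,0],[0,0,0],[0,0,0]],"fingers":[1,1,1,1,1,1,1]}' 30; python3 -m crank '{"travel":[[0,0,0],[0,0,0],[0,0,0],[0,0,-0.04],[0,0,-0.09],[0,0,-0.12],[0,0,-0.12]],"dr":[[0,0,0],[0,0,0],[0,0,0],[0,0,0],[0,0,0],[0,0,0],[0,0,0]],"fingers":[0.5,0.5,0.5,0.5,0.5,0.5,0.5]}' 30; python3 prof.py 12;python3 pieces.py
```

```text
time: 16.35
tcp_pos: [0.6147, 0.0865, 0.0652]
eef_rot: [0.003, -0.031, 1.0, 0.0]
force: [0.4, 0.1, 0.3]
gripper_width: 0.33
time: 17.05
tcp_pos: [0.6171, 0.087, 0.1899]
eef_rot: [0.008, -0.031, 0.999, 0.001]
force: [2.0, -0.7, 0.9]
gripper_width: 0.498
scene floor tilt -0.0 z0 0.0381
scene lid 1.561 x at z.097 0.075
  z.08-.1 x [-0.0719  0.0679] y [-0.1673  0.1012]
side floor tilt 0.018 z0 0.0371
side lid 1.568 x at z.097 0.07
  z.08-.1 x [-0.0721  0.0717] y [-0.1681  0.1028]
tcp(track) [0.0061 0.0533 0.1848] F [-0.4  0.  -1. ] [ 0.01  0.01 -0.01] w 0.498 t 17.15
(0.4, -0.237)
ladder c 0.3964 -0.233 size 82 137 rail dir deg 179.8 top 0.0136
ladder c 0.3994 -0.238 size 132 47 rail dir deg 14.2 top 0.0126
(0.452, -0.39)
ladder c 0.4476 -0.3893 size 46 138 rail dir deg 167.8 top 0.0134
ladder c 0.4573 -0.3801 size 95 135 rail dir deg 154.6 top 0.0125
(0.396, 0.256)
ladder c 0.3769 0.2337 size 51 121 rail dir deg 147.7 top 0.014
ladder c 0.3954 0.256 size 113 125 rail dir deg 147.8 top 0.0131
cup
blob 0.4514 0.4123 r 30.3 ztop 0.058 105
blob 0.4565 0.4136 r 33.4 ztop 0.058 68
pawn
few
few
```

View pics/side12.png

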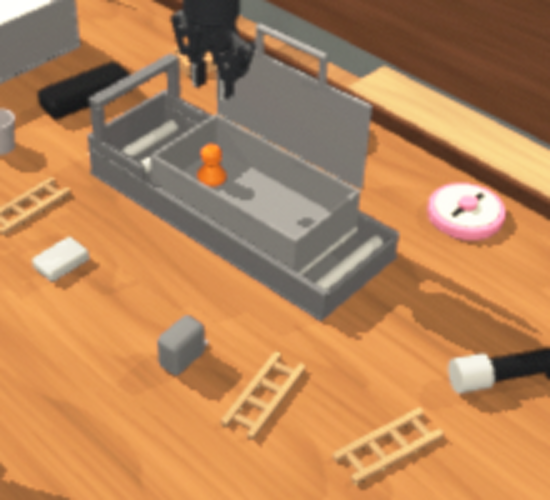

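```bash
python3 go.py .48 -.217 .25 104
```

```text
target [ 0.48  -0.217  0.25 ]
travel [ 0.1507 -0.2946 -0.0678] dr [-0.     0.002 -0.183] rows 7.0
travel [ 0.1507 -0.2946 -0.0678] dr [2.000e-03 1.000e-03 2.959e+00] rows 20.0
now [0.6124 0.0863 0.1824] head 93.5 j [ 0.14  0.44  0.01  1.13 -0.    0.08] F [-0.2  0.4 -0.3] w 0.498 t 17.25
```

```bash
python3 -m crank '{"travel":[[0.02,-0.03,-0.04],[0.05,-0.07,-0.067],[0.07,-0.115,-0.067],[0.09,-0.16,-0.067],[0.11,-0.205,-0.067],[0.13,-0.25,-0.067],[0.15,-0.2945,-0.067],[0.15,-0.2945,-0.067]],"dr":[[0,0,-0.1],[0,0,-0.183],[0,0,-0.183],[0,0,-0.183],[0,0,-0.183],[0,0,-0.183],[0,0,-0.183],[0,0,-0.183]],"fingers":[0.25,0.25,0.25,0.25,0.25,0.25,0.25,0.25]}' 30; cat > wl.py <<'E'
from pieces import *
# wrist look at ladder: wl.py tag cx cy
im=snap("wrist",f"w{sys.argv[1]}.png");c=np.array(list(map(float,sys.argv[2:4])))
W=cloud(im);hsv=cv2.cvtColor(im["color"],cv2.COLOR_RGB2HSV)
P=W.reshape(-1,3);m=~np.isnan(P[:,0]);P=P[m]
b=P[(np.hypot(P[:,0]-c[0],P[:,1]-c[1])<.10)&(P[:,2]>.006)&(P[:,2]<.02)]
for _ in range(3):
    r=cv2.minAreaRect(b[:,:2].astype(np.float32)*1000)
    d=b[:,:2]-np.array(r[0])/1e3
    k=np.hypot(*d.T)<.072
    b=b[k]
lad([P],c,.1);(cx,cy),(w,h),a=cv2.minAreaRect(b[:,:2].astype(np.float32)*1000)
if w<h:a+=90
print("c",cx,cy,w,h,"dir",a,len(b))
E
python3 wl.py 13 .397 -.237; python3 go.py .397 -.237 .1 104.2
```

```text
time: 18.05
tcp_pos: [0.4785, -0.2208, 0.2483]
eef_rot: [0.0, -0.119, 0.993, -0.0]
force: [-0.4, 0.4, -1.1]
gripper_width: 0.751
ladder c 0.3859 -0.201 size 129 124 rail dir deg 13.9 top 0.0115
c 396.03155517578125 -239.05833435058594 127.34906768798828 44.85552978515625 dir 13.829612731933594 1831
target [ 0.397 -0.237  0.1  ]
travel [0.0842 0.0021 0.1483] dr [ 0.001  0.001 -0.009] rows 4.0
travel [0.0842 0.0021 0.1483] dr [ 1.000e-03 -1.000e-03  3.133e+00] rows 21.0
now [ 0.4793 -0.2193  0.2483] head 103.7 j [-0.43  0.26 -0.1   1.22  0.   -0.67] F [-1.3 -0.4 -1. ] w 0.753 t 18.1
```

View pics/w13.png

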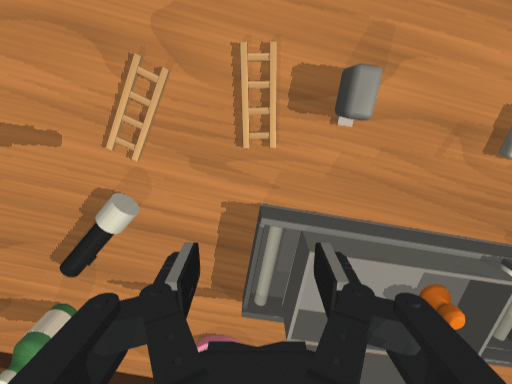

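```bash
python3 -m crank '{"travel":[[0.045,0,0],[0.0856,0.0006,0.02],[0.0856,0.0006,0.07],[0.0856,0.0006,0.12],[0.0856,0.0006,0.165],[0.0856,0.0006,0.205],[0.0856,0.0006,0.235],[0.0856,0.0006,0.243]],"dr":[[0,0,0],[0,0,0],[0,0,0],[0,0,0],[0,0,0],[0,0,0],[0,0,0],[0,0,0]],"fingers":[0.25,0.25,0.25,0.25,0.25,0.25,0.25,0.25]}' 30; python3 -m crank '{"travel":[[0,0,0.003],[0,0,0.006],[0,0,0.0075],[0,0,0.0075]],"dr":[[0,0,0],[0,0,0],[0,0,0],[0,0,0]],"fingers":[0.25,0.25,0.25,0.25]}' 30;python3 go.py .396 -.239 -.002 103.8
```

```text
time: 18.9
tcp_pos: [0.3964, -0.2335, 0.0031]
eef_rot: [-0.001, -0.123, 0.992, 0.003]
force: [-0.5, 0.3, 0.3]
gripper_width: 0.748
time: 19.3
tcp_pos: [0.4004, -0.2373, 0.0003]
eef_rot: [0.003, -0.122, 0.993, -0.001]
force: [-0.4, -0.3, -0.8]
gripper_width: 0.751
target [ 0.396 -0.239 -0.002]
travel [ 0.0047 -0.0006  0.0023] dr [-0.002  0.006  0.004] rows 1.0
travel [ 0.0047 -0.0006  0.0023] dr [-0.009 -0.004 -3.138] rows 21.0
now [ 4.004e-01 -2.373e-01  3.000e-04] head 104.0 j [-0.54  0.39 -0.65  0.53  0.   -0.78] F [-0.4 -0.3 -0.8] w 0.751 t 19.3
```

```bash
python3 -m crank '{"travel":[[0.003,0,0.002],[0.003,0,0.002],[0.003,0,0.002],[0.003,0,0.002]],"dr":[[0,0,0],[0,0,0],[0,0,0],[0,0,0]],"fingers":[1,1,1,1]}' 30;python3 -m crank '{"travel":[[0,0,-0.04],[0,0,-0.09],[0,0,-0.14],[0,0,-0.18],[0,0,-0.2],[0,0,-0.2]],"dr":[[0,0,0],[0,0,0],[0,0,0],[0,0,0],[0,0,0],[0,0,0]],"fingers":[1,1,1,1,1,1]}' 30; python3 go.py t -.007 -.095 .2 180;python3 wl.py 14 .4 -.24
```

```text
time: 19.7
tcp_pos: [0.3966, -0.2378, -0.002]
eef_rot: [0.002, -0.122, 0.993, -0.0]
force: [-0.9, 0.2, 6.8]
gripper_width: 0.518
time: 20.3
tcp_pos: [0.3977, -0.2389, 0.2007]
eef_rot: [0.005, -0.122, 0.993, -0.002]
force: [0.5, -0.4, -0.7]
gripper_width: 0.519
target [ 0.611  -0.0623  0.2   ]
travel [-0.2498  0.1198  0.0023] dr [-0.011  0.004 -1.394] rows 10.0
travel [-0.2498  0.1198  0.0023] dr [0.004 0.012 1.747] rows 12.0
now [ 0.3977 -0.2389  0.2007] head 104.0 j [-0.54  0.16 -0.35  1.05  0.   -0.79] F [ 0.5 -0.4 -0.7] w 0.519 t 20.3
few
c 0.0 0.0 0.0 0.0 dir 0.0 0
```

View pics/w14.png

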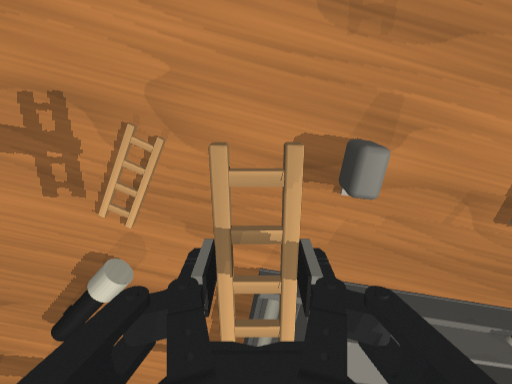

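```bash
python3 -m crank '{"travel":[[-0.035,0.015,0],[-0.07,0.03,0],[-0.11,0.045,0],[-0.145,0.06,0],[-0.18,0.08,0],[-0.21,0.1,0],[-0.25,0.12,0],[-0.25,0.12,0]],"dr":[[0,0,-0.14],[0,0,-0.29],[0,0,-0.43],[0,0,-0.57],[0,0,-0.72],[0,0,-0.86],[0,0,-1.0],[0,0,-1.14]],"fingers":[1,1,1,1,1,1,1,1]}' 30; python3 go.py t -.007 -.095 .2 180
```

```text
time: 21.15
tcp_pos: [0.6119, -0.0569, 0.1949]
eef_rot: [0.002, -0.642, 0.766, -0.0]
force: [-0.8, -1.2, -0.7]
gripper_width: 0.519
target [ 0.611  -0.0623  0.2   ]
travel [ 0.0054 -0.0001 -0.0051] dr [-0.003  0.002 -0.244] rows 2.0
travel [ 0.0054 -0.0001 -0.0051] dr [0.003 0.004 2.898] rows 20.0
now [ 0.6119 -0.0569  0.1949] head 169.9 j [-0.09  0.43  0.02  1.16  0.   -1.49] F [-0.8 -1.2 -0.7] w 0.519 t 21.15
```

```bash
python3 -m crank '{"travel":[[0.0054,0,0],[0.0054,0,0],[0.0054,0,0],[0.0054,0,0.03],[0.0054,0,0.06]],"dr":[[0,0,-0.14],[0,0,-0.244],[0,0,-0.244],[0,0,-0.244],[0,0,-0.244]],"fingers":[1,1,1,1,1]}' 30; python3 go.py t -.007 -.095 .041 180; python3 wl.py 15 .6 0
```

```text
time: 21.65
tcp_pos: [0.6086, -0.066, 0.137]
eef_rot: [-0.002, 0.726, -0.687, 0.002]
force: [0.9, -0.1, -0.7]
gripper_width: 0.516
target [ 0.611  -0.0623  0.041 ]
travel [-0.0036 -0.0022  0.0961] dr [-0.005 -0.    -0.013] rows 2.0
travel [-0.0036 -0.0022  0.0961] dr [-0.     0.008  3.129] rows 21.0
now [ 0.6086 -0.066   0.137 ] head -176.9 j [-0.11  0.45 -0.09  1.02  0.   -1.73] F [ 0.9 -0.1 -0.7] w 0.516 t 21.65
few
c 0.0 0.0 0.0 0.0 dir 0.0 0
```

View pics/w15.png

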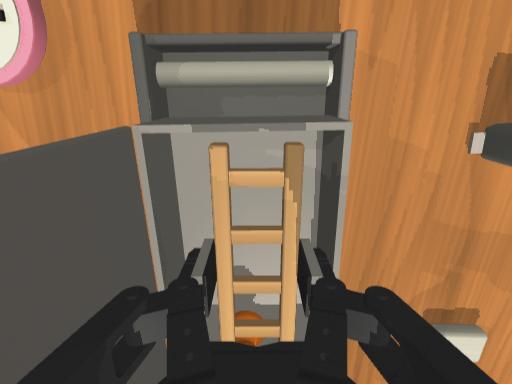

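```bash
python3 -m crank '{"travel":[[-0.0105,-0.002,0.02],[-0.0105,-0.002,0.045],[-0.0105,-0.002,0.07],[-0.0105,-0.002,0.085],[-0.0105,-0.002,0.095],[-0.0105,-0.002,0.095],[-0.0105,-0.002,0.095]],"dr":[[0,0,-0.013],[0,0,-0.013],[0,0,-0.013],[0,0,-0.013],[0,0,-0.013],[0,0,-0.013],[0,0,-0.013]],"fingers":[1,1,1,1,1,1,1]}' 30; python3 go.py t -.007 -.088 .041 180; python3 -m crank '{"travel":[[0,0,0],[0,0,0],[0,0,-0.03],[0,0,-0.07],[0,0,-0.12],[0,0,-0.16],[0,0,-0.16]],"dr":[[0,0,0],[0,0,0],[0,0,0],[0,0,0],[0,0,0],[0,0,0],[0,0,0]],"fingers":[0.38,0.38,0.38,0.38,0.38,0.38,0.38]}' 30; python3 prof.py 16; python3 wl.py 16 .45 -.39
```

```text
time: 22.4
tcp_pos: [0.6104, -0.0554, 0.0436]
eef_rot: [-0.002, 0.731, -0.682, 0.001]
force: [0.3, -1.3, -1.4]
gripper_width: 0.515
target [ 0.6106 -0.0553  0.041 ]
travel [-0.0001 -0.0001  0.0026] dr [-0.004 -0.     0.002] rows 1.0
travel [-0.0001 -0.0001  0.0026] dr [ 0.    -0.007 -3.139] rows 21.0
now [ 0.6104 -0.0554  0.0436] head -176.0 j [-0.09  0.54 -0.22  0.81  0.   -1.73] F [ 0.3 -1.3 -1.4] w 0.515 t 22.4
time: 23.1
tcp_pos: [0.6139, -0.0557, 0.2113]
eef_rot: [-0.006, 0.732, -0.682, 0.007]
force: [1.1, -0.2, 0.2]
gripper_width: 0.618
scene floor tilt -0.049 z0 0.0401
scene lid 1.563 x at z.097 0.075
  z.08-.1 x [-0.0722  0.0658] y [-0.1673  0.1024]
side floor tilt 0.13 z0 0.0417
side lid 1.565 x at z.097 0.0705
  z.08-.1 x [-0.0722  0.0727] y [-0.168   0.1033]
tcp(track) [-0.0069 -0.0882  0.2053] F [-0.4 -0.9 -0.7] [ 0.    0.04 -0.02] w 0.621 t 23.2
few
c 0.0 0.0 0.0 0.0 dir 0.0 0
```

View pics/w16.png

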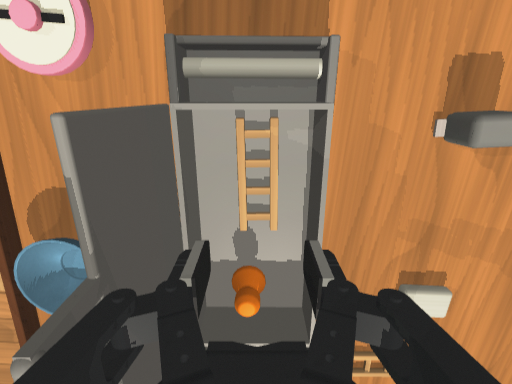

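```bash
python3 go.py .535 -.408 .25 77.6
```

```text
target [ 0.535 -0.408  0.25 ]
travel [ 0.3466  0.0989 -0.0469] dr [-0.004  0.004  1.858] rows 13.0
travel [ 0.3466  0.0989 -0.0469] dr [-0.004 -0.003 -1.284] rows 9.0
now [ 0.6095 -0.0553  0.2035] head -176.0 j [-0.09  0.42  0.02  1.17  0.   -1.73] F [ 0.5  0.6 -0.5] w 0.62 t 23.25
```

```bash
python3 -m crank '{"travel":[[0,0.01,-0.04],[0.04,0.03,-0.047],[0.085,0.05,-0.047],[0.13,0.07,-0.047],[0.18,0.09,-0.047],[0.23,0.099,-0.047],[0.28,0.099,-0.047],[0.3466,0.099,-0.047]],"dr":[[0,0,0.14],[0,0,0.28],[0,0,0.43],[0,0,0.57],[0,0,0.72],[0,0,0.86],[0,0,1.0],[0,0,1.15]],"fingers":[0.25,0.25,0.25,0.25,0.25,0.25,0.25,0.25]}' 30; python3 go.py .535 -.408 .25 77.6
```

```text
time: 24.05
tcp_pos: [0.5321, -0.3884, 0.2479]
eef_rot: [0.001, -0.24, 0.971, 0.001]
force: [1.1, -0.3, 0.6]
gripper_width: 0.753
target [ 0.535 -0.408  0.25 ]
travel [ 0.0066 -0.0187 -0.0021] dr [0.002 0.002 0.701] rows 5.0
travel [ 0.0066 -0.0187 -0.0021] dr [-2.00e-03  3.00e-03 -2.44e+00] rows 17.0
now [ 0.5321 -0.3884  0.2479] head 117.8 j [-0.63  0.49  0.27  1.34  0.   -1.12] F [ 1.1 -0.3  0.6] w 0.753 t 24.05
```

```bash
python3 -m crank '{"travel":[[0.0066,-0.0187,-0.002],[0.0066,-0.0187,-0.002],[0.0066,-0.0187,-0.002],[0.0066,-0.0187,-0.002],[0.0066,-0.0187,-0.002],[0.0066,-0.0187,-0.002]],"dr":[[0,0,0.701],[0,0,0.701],[0,0,0.701],[0,0,0.701],[0,0,0.701],[0,0,0.701]],"fingers":[0.25,0.25,0.25,0.25,0.25,0.25]}' 30; python3 wl.py 17 .452 -.39;python3 go.py .452 -.39 0 77.6
```

```text
time: 24.65
tcp_pos: [0.5358, -0.4061, 0.2495]
eef_rot: [0.0, 0.105, 0.995, 0.001]
force: [-0.4, -0.9, 0.5]
gripper_width: 0.752
ladder c 0.4483 -0.3911 size 45 129 rail dir deg 168.1 top 0.0112
c 448.34283447265625 -391.1409606933594 45.03388977050781 129.42955017089844 dir 168.0557403564453 2072
target [ 0.452 -0.39   0.   ]
travel [ 0.0856 -0.0022  0.2498] dr [0.003 0.001 0.009] rows 6.0
travel [ 0.0856 -0.0022  0.2498] dr [-1.000e-03  4.000e-03 -3.133e+00] rows 21.0
now [ 0.5359 -0.4061  0.2499] head 78.1 j [-0.65  0.52  0.32  1.37  0.   -0.44] F [-0.6 -0.1 -0.2] w 0.755 t 24.7
```

View pics/w17.png

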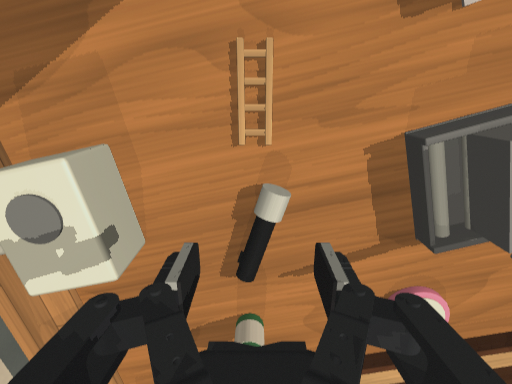

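```bash
python3 -m crank '{"travel":[[0.045,-0.002,0],[0.088,-0.003,0.02],[0.088,-0.003,0.07],[0.088,-0.003,0.12],[0.088,-0.003,0.165],[0.088,-0.003,0.205],[0.088,-0.003,0.235],[0.088,-0.003,0.243]],"dr":[[0,0,0],[0,0,0],[0,0,0],[0,0,0],[0,0,0],[0,0,0],[0,0,0],[0,0,0]],"fingers":[0.25,0.25,0.25,0.25,0.25,0.25,0.25,0.25]}' 30; python3 -m crank '{"travel":[[0,0,0.005],[0,0,0.008],[0,0,0.0085],[0,0,0.0085]],"dr":[[0,0,0],[0,0,0],[0,0,0],[0,0,0]],"fingers":[0.25,0.25,0.25,0.25]}' 30;python3 go.py .449 -.391 -.002 78
```

```text
time: 25.5
tcp_pos: [0.4478, -0.3884, 0.0041]
eef_rot: [-0.001, 0.104, 0.995, 0.003]
force: [-0.3, 0.9, -0.4]
gripper_width: 0.75
time: 25.9
tcp_pos: [0.4519, -0.392, 0.0014]
eef_rot: [0.003, 0.104, 0.995, -0.0]
force: [0.1, -0.0, -0.5]
gripper_width: 0.749
target [ 0.449 -0.391 -0.002]
travel [0.0031 0.0004 0.0034] dr [-0.     0.006  0.   ] rows 1.0
travel [0.0031 0.0004 0.0034] dr [-0.01  -0.    -3.141] rows 21.0
now [ 0.4519 -0.392   0.0014] head 78.0 j [-0.72  0.56 -0.31  0.69  0.   -0.51] F [ 0.1 -0.  -0.5] w 0.749 t 25.9
```

```bash
python3 -m crank '{"travel":[[0.002,0,0.0025],[0.002,0,0.003],[0.002,0,0.003],[0.002,0,0.003]],"dr":[[0,0,0],[0,0,0],[0,0,0],[0,0,0]],"fingers":[0.5,1,1,1]}' 30;python3 -m crank '{"travel":[[0,0,-0.04],[0,0,-0.09],[0,0,-0.14],[0,0,-0.18],[0,0,-0.2],[0,0,-0.2]],"dr":[[0,0,0],[0,0,0],[0,0,0],[0,0,0],[0,0,0],[0,0,0]],"fingers":[1,1,1,1,1,1]}' 30; python3 go.py t -.007 -.088 .2 180;python3 wl.py 18 .4 -.24
```

```text
time: 26.3
tcp_pos: [0.4493, -0.3912, -0.0019]
eef_rot: [0.003, 0.105, 0.995, -0.0]
force: [-0.9, 0.4, 5.0]
gripper_width: 0.516
time: 26.9
tcp_pos: [0.45, -0.3924, 0.2013]
eef_rot: [0.005, 0.105, 0.995, -0.002]
force: [-0.4, 0.2, -0.8]
gripper_width: 0.513
target [ 0.6106 -0.0553  0.2   ]
travel [-0.087   0.3632  0.0012] dr [-0.012  0.005 -1.848] rows 13.0
travel [-0.087   0.3632  0.0012] dr [0.005 0.011 1.294] rows 9.0
now [ 0.45   -0.3924  0.2013] head 78.0 j [-0.72  0.39 -0.03  1.14  0.   -0.51] F [-0.4  0.2 -0.8] w 0.513 t 26.9
few
c 0.0 0.0 0.0 0.0 dir 0.0 0
```

View pics/w18.png

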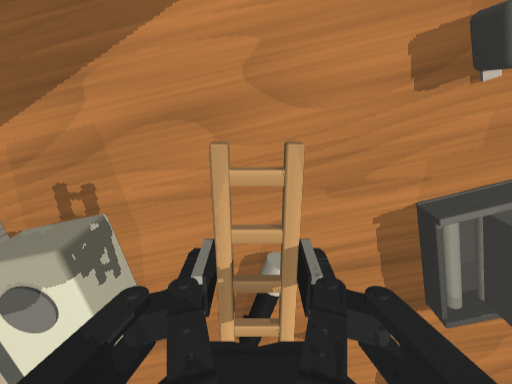

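```bash
python3 -m crank '{"travel":[[-0.01,0.02,0],[-0.02,0.04,0],[-0.03,0.06,0],[-0.04,0.085,0],[-0.05,0.11,0],[-0.05,0.14,0],[-0.05,0.18,0],[-0.05,0.22,0]],"dr":[[0,0,0.14],[0,0,0.29],[0,0,0.43],[0,0,0.58],[0,0,0.72],[0,0,0.87],[0,0,1.01],[0,0,1.15]],"fingers":[1,1,1,1,1,1,1,1]}' 30; python3 go.py t -.007 -.088 .2 0
```

```text
time: 27.75
tcp_pos: [0.5416, -0.1844, 0.1948]
eef_rot: [-0.001, 0.631, 0.776, 0.001]
force: [0.2, -0.3, -0.6]
gripper_width: 0.517
target [ 0.6106 -0.0553  0.2   ]
travel [ 0.1124  0.0938 -0.005 ] dr [ 0.    -0.002  0.137] rows 3.0
travel [ 0.1124  0.0938 -0.005 ] dr [ 3.000e-03  0.000e+00 -3.005e+00] rows 21.0
now [ 0.5416 -0.1844  0.1948] head 11.7 j [-0.33  0.36 -0.09  1.12  0.    1.04] F [ 0.2 -0.3 -0.6] w 0.517 t 27.75
```

```bash
python3 -m crank '{"travel":[[0.04,0.03,-0.005],[0.075,0.06,-0.005],[0.1124,0.0938,-0.005],[0.1124,0.0938,-0.005],[0.1124,0.0938,0.03],[0.1124,0.0938,0.06]],"dr":[[0,0,0.137],[0,0,0.137],[0,0,0.137],[0,0,0.137],[0,0,0.137],[0,0,0.137]],"fingers":[1,1,1,1,1,1]}' 30; python3 go.py t -.007 -.088 .053 0
```

```text
time: 28.35
tcp_pos: [0.6104, -0.0561, 0.1353]
eef_rot: [0.001, 0.68, 0.733, 0.001]
force: [-0.3, -0.8, -0.3]
gripper_width: 0.518
target [ 0.6106 -0.0553  0.053 ]
travel [0.0008 0.     0.0823] dr [0.002 0.    0.008] rows 2.0
travel [0.0008 0.     0.0823] dr [-0.     0.004 -3.134] rows 21.0
now [ 0.6104 -0.0561  0.1353] head 4.3 j [-0.09  0.46 -0.09  1.02  0.    1.4 ] F [-0.3 -0.8 -0.3] w 0.518 t 28.35
```

```bash
python3 -m crank '{"travel":[[0,0,0.03],[0,0,0.06],[0,0,0.075],[0,0,0.081],[0,0,0.081],[0,0,0.081]],"dr":[[0,0,0.008],[0,0,0.008],[0,0,0.008],[0,0,0.008],[0,0,0.008],[0,0,0.008]],"fingers":[1,1,1,1,1,1]}' 30; python3 -m crank '{"travel":[[0,0,0],[0,0,0],[0,0,-0.03],[0,0,-0.07],[0,0,-0.12],[0,0,-0.16],[0,0,-0.16]],"dr":[[0,0,0],[0,0,0],[0,0,0],[0,0,0],[0,0,0],[0,0,0],[0,0,0]],"fingers":[0.38,0.38,0.38,0.38,0.38,0.38,0.38]}' 30; python3 prof.py 19; python3 pieces.py
```

```text
time: 28.95
tcp_pos: [0.6117, -0.0567, 0.057]
eef_rot: [0.002, 0.683, 0.73, 0.002]
force: [1.0, 0.4, -0.7]
gripper_width: 0.514
time: 29.65
tcp_pos: [0.6152, -0.0568, 0.2249]
eef_rot: [0.007, 0.683, 0.73, 0.006]
force: [0.0, -0.1, -0.0]
gripper_width: 0.622
scene floor tilt -0.014 z0 0.0387
scene lid 1.563 x at z.097 0.075
  z.08-.1 x [-0.0722  0.0679] y [-0.1673  0.1021]
side floor tilt 0.217 z0 0.0513
side lid 1.564 x at z.097 0.0703
  z.08-.1 x [-0.0724  0.0714] y [-0.1683  0.1035]
tcp(track) [-0.0056 -0.0894  0.2189] F [-0.4 -0.4 -0.5] [-0.03 -0.   -0.04] w 0.623 t 29.75
(0.4, -0.237)
few
few
(0.452, -0.39)
few
few
(0.396, 0.256)
ladder c 0.4005 0.2489 size 132 110 rail dir deg 30.5 top 0.0133
ladder c 0.3994 0.2467 size 135 120 rail dir deg 32.0 top 0.0137
cup
blob 0.4514 0.4126 r 29.5 ztop 0.059 106
blob 0.4532 0.4114 r 30.6 ztop 0.059 66
pawn
few
few
```

View pics/side19.png

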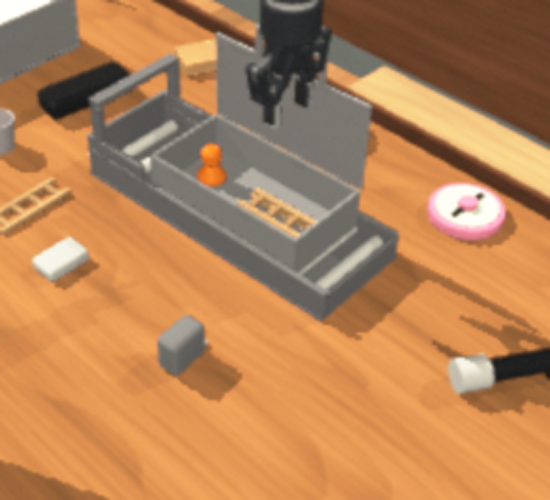

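```bash
python3 go.py .48 .243 .25 82
```

```text
target [0.48  0.243 0.25 ]
travel [ 0.3073 -0.11   -0.0343] dr [ 0.002  0.002 -1.365] rows 10.0
travel [ 0.3073 -0.11   -0.0343] dr [ 0.002 -0.003  1.777] rows 12.0
now [ 0.6102 -0.0564  0.2159] head 3.8 j [-0.09  0.42  0.05  1.21  0.    1.41] F [ 0.1 -0.6 -0.8] w 0.619 t 29.85
```

```bash
python3 -m crank '{"travel":[[0,-0.02,-0.034],[0.02,-0.05,-0.034],[0.05,-0.08,-0.034],[0.09,-0.11,-0.034],[0.14,-0.11,-0.034],[0.19,-0.11,-0.034],[0.24,-0.11,-0.034],[0.29,-0.11,-0.034]],"dr":[[0,0,-0.14],[0,0,-0.29],[0,0,-0.43],[0,0,-0.58],[0,0,-0.72],[0,0,-0.87],[0,0,-1.01],[0,0,-1.15]],"fingers":[0.25,0.25,0.25,0.25,0.25,0.25,0.25,0.25]}' 30; python3 go.py .48 .243 .25 82
```

```text
time: 30.65
tcp_pos: [0.4803, 0.227, 0.2486]
eef_rot: [0.001, 0.174, 0.985, -0.001]
force: [0.4, -0.1, -0.7]
gripper_width: 0.748
target [0.48  0.243 0.25 ]
travel [ 0.0057  0.015  -0.0014] dr [-0.001  0.002 -0.209] rows 2.0
travel [ 0.0057  0.015  -0.0014] dr [2.000e-03 1.000e-03 2.932e+00] rows 20.0
now [0.4803 0.227  0.2486] head 70.0 j [ 0.44  0.26 -0.09  1.22 -0.    0.79] F [ 0.4 -0.1 -0.7] w 0.748 t 30.65
```

```bash
python3 -m crank '{"travel":[[0.0057,0.015,-0.001],[0.0057,0.015,-0.001],[0.0057,0.015,-0.001],[0.0057,0.015,-0.001]],"dr":[[0,0,-0.14],[0,0,-0.209],[0,0,-0.209],[0,0,-0.209]],"fingers":[0.25,0.25,0.25,0.25]}' 30; python3 wl.py 20 .397 .255;python3 go.py .397 .255 0 82
```

```text
time: 31.05
tcp_pos: [0.4809, 0.2412, 0.2499]
eef_rot: [0.001, 0.073, 0.997, -0.001]
force: [-0.6, 0.7, -0.4]
gripper_width: 0.75
ladder c 0.3918 0.256 size 130 45 rail dir deg 3.9 top 0.0113
c 391.8304138183594 256.00439453125 130.19920349121094 45.075923919677734 dir 3.9377260208129883 2088
target [0.397 0.255 0.   ]
travel [0.0858 0.0016 0.2501] dr [-0.     0.002 -0.008] rows 6.0
travel [0.0858 0.0016 0.2501] dr [4.000e-03 1.000e-03 3.134e+00] rows 21.0
now [0.4811 0.241  0.2503] head 81.6 j [ 0.47  0.27 -0.07  1.23 -0.    0.61] F [ 0.9 -0.6 -0.7] w 0.751 t 31.1
```

View pics/w20.png

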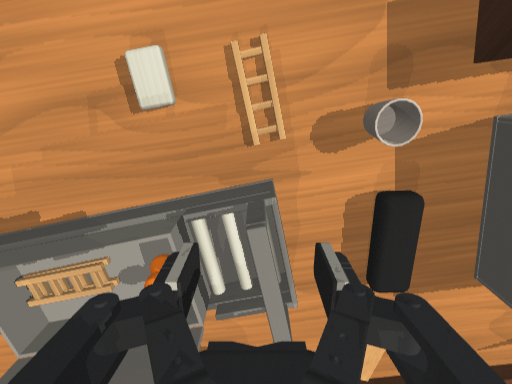

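```bash
python3 -m crank '{"travel":[[0.045,0.001,0],[0.09,0.002,0.02],[0.09,0.002,0.07],[0.09,0.002,0.12],[0.09,0.002,0.165],[0.09,0.002,0.205],[0.09,0.002,0.235],[0.09,0.002,0.243]],"dr":[[0,0,-0.14],[0,0,-0.215],[0,0,-0.215],[0,0,-0.215],[0,0,-0.215],[0,0,-0.215],[0,0,-0.215],[0,0,-0.215]],"fingers":[0.25,0.25,0.25,0.25,0.25,0.25,0.25,0.25]}' 30; python3 -m crank '{"travel":[[0,0,0.005],[0,0,0.008],[0,0,0.0085],[0,0,0.0085]],"dr":[[0,0,0],[0,0,0],[0,0,0],[0,0,0]],"fingers":[0.25,0.25,0.25,0.25]}' 30;python3 go.py .393 .256 -.002 93.9
```

```text
time: 31.9
tcp_pos: [0.3913, 0.2543, 0.005]
eef_rot: [-0.001, -0.034, 0.999, -0.002]
force: [-0.8, 0.8, 0.2]
gripper_width: 0.748
time: 32.3
tcp_pos: [0.395, 0.2574, 0.0006]
eef_rot: [0.003, -0.035, 0.999, 0.001]
force: [-0.6, 0.1, 0.9]
gripper_width: 0.749
target [ 0.393  0.256 -0.002]
travel [ 0.0021 -0.0012  0.0026] dr [0.001 0.006 0.001] rows 1.0
travel [ 0.0021 -0.0012  0.0026] dr [-1.00e-02  2.00e-03 -3.14e+00] rows 21.0
now [0.395  0.2574 0.0006] head 94.0 j [ 0.58  0.4  -0.64  0.53 -0.    0.51] F [-0.6  0.1  0.9] w 0.749 t 32.3
```

```bash
python3 -m crank '{"travel":[[0.001,0,0.0025],[0.001,0,0.0025],[0.001,0,0.0025],[0.001,0,0.0025]],"dr":[[0,0,0],[0,0,0],[0,0,0],[0,0,0]],"fingers":[0.5,1,1,1]}' 30;python3 -m crank '{"travel":[[0,0,-0.04],[0,0,-0.09],[0,0,-0.14],[0,0,-0.18],[0,0,-0.21],[0,0,-0.21]],"dr":[[0,0,0],[0,0,0],[0,0,0],[0,0,0],[0,0,0],[0,0,0]],"fingers":[1,1,1,1,1,1]}' 30; python3 go.py t -.09 -.0 .21 0
```

```text
time: 32.7
tcp_pos: [0.3937, 0.2573, -0.002]
eef_rot: [0.003, -0.035, 0.999, 0.001]
force: [0.7, 1.2, 6.8]
gripper_width: 0.522
time: 33.3
tcp_pos: [0.3947, 0.2584, 0.2118]
eef_rot: [0.006, -0.035, 0.999, 0.003]
force: [0.5, -0.3, -0.9]
gripper_width: 0.517
target [0.5218 0.0269 0.21  ]
travel [-0.1107 -0.2398  0.002 ] dr [0.014 0.006 1.573] rows 11.0
travel [-0.1107 -0.2398  0.002 ] dr [-0.006  0.014 -1.569] rows 11.0
now [0.3947 0.2584 0.2118] head 94.0 j [ 0.58  0.17 -0.31  1.08 -0.    0.51] F [ 0.5 -0.3 -0.9] w 0.517 t 33.3
```

```bash
python3 -m crank '{"travel":[[-0.015,-0.03,0],[-0.03,-0.06,0],[-0.045,-0.09,0],[-0.06,-0.12,0],[-0.075,-0.15,0],[-0.09,-0.18,0],[-0.1,-0.21,0],[-0.1107,-0.24,0]],"dr":[[0,0,0.145],[0,0,0.29],[0,0,0.435],[0,0,0.58],[0,0,0.725],[0,0,0.87],[0,0,1.01],[0,0,1.15]],"fingers":[1,1,1,1,1,1,1,1]}' 30; python3 go.py t -.007 -.088 .2 0
```

```text
time: 34.1
tcp_pos: [0.5188, 0.0236, 0.2061]
eef_rot: [0.001, 0.517, 0.856, 0.001]
force: [0.6, 0.0, -1.1]
gripper_width: 0.516
target [ 0.6106 -0.0553  0.2   ]
travel [-0.1126  0.0445  0.0063] dr [0.002 0.    0.417] rows 3.0
travel [-0.1126  0.0445  0.0063] dr [-1.000e-03  3.000e-03 -2.725e+00] rows 19.0
now [0.5188 0.0236 0.2061] head 27.8 j [ 0.05  0.26 -0.2   1.1   0.    1.13] F [ 0.6  0.  -1.1] w 0.516 t 34.1
```

```bash
python3 -m crank '{"travel":[[-0.02,0,0],[-0.05,0.01,0],[-0.08,0.03,0],[-0.1126,0.0445,0],[-0.1126,0.0445,0],[-0.1126,0.0445,0.03],[-0.1126,0.0445,0.06]],"dr":[[0,0,0.145],[0,0,0.29],[0,0,0.417],[0,0,0.417],[0,0,0.417],[0,0,0.417],[0,0,0.417]],"fingers":[1,1,1,1,1,1,1]}' 30; python3 go.py t -.007 -.088 .064 0
```

```text
time: 34.8
tcp_pos: [0.6116, -0.0533, 0.1468]
eef_rot: [0.002, 0.681, 0.732, 0.002]
force: [-0.1, -0.5, -1.1]
gripper_width: 0.516
target [ 0.6106 -0.0553  0.064 ]
travel [-0.0019 -0.0016  0.0828] dr [ 0.005 -0.     0.005] rows 2.0
travel [-0.0019 -0.0016  0.0828] dr [ 0.     0.007 -3.136] rows 21.0
now [ 0.6116 -0.0533  0.1468] head 4.2 j [-0.09  0.45 -0.07  1.04  0.    1.41] F [-0.1 -0.5 -1.1] w 0.516 t 34.8
```

```bash
python3 -m crank '{"travel":[[-0.002,-0.001,0.03],[-0.002,-0.001,0.06],[-0.002,-0.001,0.075],[-0.002,-0.001,0.081],[-0.002,-0.001,0.082],[-0.002,-0.001,0.082]],"dr":[[0,0,0],[0,0,0],[0,0,0],[0,0,0],[0,0,0],[0,0,0]],"fingers":[1,1,1,1,1,1]}' 30; python3 -m crank '{"travel":[[0,0,0],[0,0,0],[0,0,-0.03],[0,0,-0.07],[0,0,-0.12],[0,0,-0.16],[0,0,-0.16]],"dr":[[0,0,0],[0,0,0],[0,0,0],[0,0,0],[0,0,0],[0,0,0],[0,0,0]],"fingers":[0.38,0.38,0.38,0.38,0.38,0.38,0.38]}' 30; python3 prof.py 21; python3 pieces.py | tail -6; python3 go.py .53 .37 .25 60
```

```text
time: 35.4
tcp_pos: [0.6114, -0.0553, 0.0663]
eef_rot: [0.002, 0.681, 0.733, 0.002]
force: [-0.1, 0.2, -0.3]
gripper_width: 0.515
time: 36.1
tcp_pos: [0.6147, -0.056, 0.2337]
eef_rot: [0.007, 0.681, 0.732, 0.006]
force: [1.2, 0.3, 0.7]
gripper_width: 0.623
scene floor tilt -0.453 z0 0.0593
scene lid 1.563 x at z.097 0.0751
  z.08-.1 x [-0.072   0.0659] y [-0.1673  0.1021]
side floor tilt 0.261 z0 0.0587
side lid 1.565 x at z.097 0.0702
  z.08-.1 x [-0.0723  0.072 ] y [-0.1685  0.1022]
tcp(track) [-0.0059 -0.0885  0.2278] F [-0.8 -1.1 -1.1] [-0.03 -0.02  0.08] w 0.622 t 36.2
cup
blob 0.45 0.412 r 29.7 ztop 0.058 103
blob 0.4527 0.4129 r 32.2 ztop 0.058 68
pawn
few
few
target [0.53 0.37 0.25]
travel [ 0.4302 -0.0484 -0.0252] dr [ 0.002  0.001 -0.974] rows 9.0
travel [ 0.4302 -0.0484 -0.0252] dr [ 1.000e-03 -3.000e-03  2.168e+00] rows 15.0
now [ 0.6098 -0.0555  0.2249] head 4.2 j [-0.09  0.41  0.07  1.23  0.    1.41] F [ 0.7 -0.4  0.4] w 0.618 t 36.3
```

View pics/side21.png

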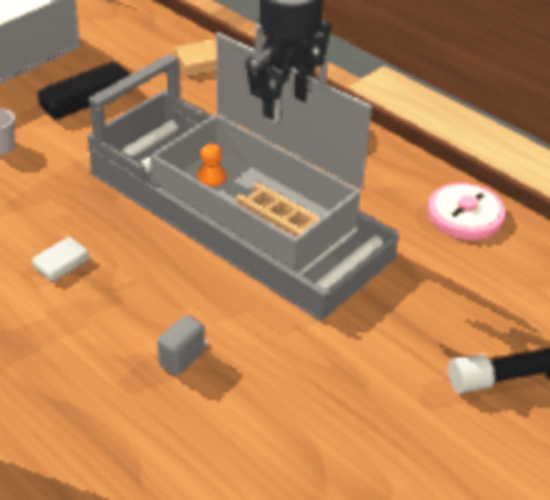

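```bash
python3 -m crank '{"travel":[[0,-0.02,-0.025],[0.03,-0.04,-0.025],[0.07,-0.07,-0.025],[0.12,-0.08,-0.025],[0.17,-0.08,-0.025],[0.22,-0.08,-0.025],[0.27,-0.08,-0.025],[0.32,-0.08,-0.025]],"dr":[[0,0,-0.145],[0,0,-0.29],[0,0,-0.435],[0,0,-0.58],[0,0,-0.725],[0,0,-0.87],[0,0,-1.01],[0,0,-1.15]],"fingers":[0.1,0.1,0.1,0.1,0.1,0.1,0.1,0.1]}' 30; python3 go.py .535 .411 .25 93.9
```

```text
time: 37.1
tcp_pos: [0.5058, 0.2581, 0.2485]
eef_rot: [0.001, 0.17, 0.985, -0.001]
force: [1.1, 0.5, 1.1]
gripper_width: 0.901
target [0.535 0.411 0.25 ]
travel [ 0.0237  0.1538 -0.0016] dr [-0.001  0.001 -0.41 ] rows 4.0
travel [ 0.0237  0.1538 -0.0016] dr [2.000e-03 2.000e-03 2.732e+00] rows 19.0
now [0.5058 0.2581 0.2485] head 70.4 j [ 0.47  0.33  0.    1.25 -0.    0.81] F [1.1 0.5 1.1] w 0.901 t 37.1
```

```bash
python3 -m crank '{"travel":[[0.01,0.04,0],[0.02,0.08,0],[0.024,0.12,0],[0.024,0.154,0],[0.024,0.154,0],[0.024,0.154,0]],"dr":[[0,0,-0.14],[0,0,-0.28],[0,0,-0.41],[0,0,-0.41],[0,0,-0.41],[0,0,-0.41]],"fingers":[0.1,0.1,0.1,0.1,0.1,0.1]}' 30; python3 - <<'E'
from pieces import *
im=snap("wrist","w22.png");P=cloud(im).reshape(-1,3);P=P[~np.isnan(P[:,0])]
blob([P],(.451,.411),z0=.05,z1=.07);blob([P],(.451,.411),z0=.01,z1=.07)
E
python3 go.py .451 .411 .03 93.9
```

```text
time: 37.7
tcp_pos: [0.5363, 0.4096, 0.2478]
eef_rot: [0.0, -0.032, 0.999, -0.001]
force: [0.1, 0.0, -0.4]
gripper_width: 0.899
blob 0.4491 0.4114 r 27.8 ztop 0.057 488
blob 0.4491 0.4114 r 27.8 ztop 0.056 1147
target [0.451 0.411 0.03 ]
travel [0.0852 0.0081 0.2185] dr [-0.003  0.001 -0.006] rows 5.0
travel [0.0852 0.0081 0.2185] dr [2.000e-03 4.000e-03 3.136e+00] rows 21.0
now [0.5363 0.4088 0.2486] head 93.6 j [ 0.65  0.53  0.32  1.37 -0.    0.59] F [-0.8  0.4 -0.8] w 0.9 t 37.75
```

View pics/w22.png

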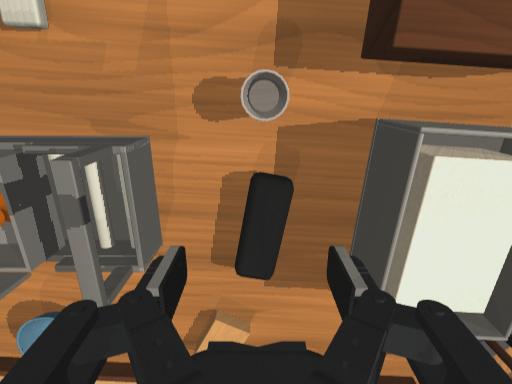

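```bash
python3 -m crank '{"travel":[[0.045,0.006,0],[0.087,0.008,0.02],[0.087,0.008,0.07],[0.087,0.008,0.12],[0.087,0.008,0.165],[0.087,0.008,0.205],[0.087,0.008,0.23],[0.087,0.008,0.236]],"dr":[[0,0,0],[0,0,0],[0,0,0],[0,0,0],[0,0,0],[0,0,0],[0,0,0],[0,0,0]],"fingers":[0.1,0.1,0.1,0.1,0.1,0.1,0.1,0.1]}' 40; python3 -m crank '{"travel":[[0,0,0],[0,0,0],[0,0,0],[0,0,0],[0,0,0]],"dr":[[0,0,0],[0,0,0],[0,0,0],[0,0,0],[0,0,0]],"fingers":[0.1,0.5,1,1,1]}' 40;python3 go.py t -.034 .026 .19 90
```

```text
time: 38.55
tcp_pos: [0.4481, 0.4083, 0.011]
eef_rot: [-0.001, -0.03, 1.0, -0.003]
force: [-0.8, -0.3, 0.4]
gripper_width: 0.899
time: 39.05
tcp_pos: [0.4523, 0.4131, 0.0168]
eef_rot: [0.004, -0.031, 1.0, 0.001]
force: [0.4, -1.7, 7.2]
gripper_width: 0.636
target [0.5759 0.0566 0.19  ]
travel [-0.1026 -0.3631 -0.1731] dr [ 0.002  0.008 -0.006] rows 9.0
travel [-0.1026 -0.3631 -0.1731] dr [ 1.200e-02 -3.000e-03  3.136e+00] rows 21.0
now [0.4523 0.4131 0.0168] head 93.6 j [ 0.74  0.56 -0.26  0.74 -0.    0.68] F [ 0.4 -1.7  7.2] w 0.636 t 39.05
```

```bash
python3 -m crank '{"travel":[[0,0,-0.04],[0,0,-0.08],[0,0,-0.12],[0,0,-0.16],[0,0,-0.185],[-0.01,-0.04,-0.185],[-0.02,-0.08,-0.185],[-0.03,-0.12,-0.185]],"dr":[[0,0,0],[0,0,0],[0,0,0],[0,0,0],[0,0,0],[0,0,0],[0,0,0],[0,0,0]],"fingers":[1,1,1,1,1,1,1,1]}' 40; python3 -c "
from h import *
snap('wrist','w23.png')";python3 go.py t -.034 .026 .20 90
```

```text
time: 39.85
tcp_pos: [0.4881, 0.2938, 0.2008]
eef_rot: [0.003, -0.032, 0.999, 0.001]
force: [0.5, -0.4, -1.6]
gripper_width: 0.632
target [0.5759 0.0566 0.2   ]
travel [-0.073  -0.2353  0.0024] dr [-0.005  0.007 -0.01 ] rows 5.0
travel [-0.073  -0.2353  0.0024] dr [0.011 0.008 3.132] rows 21.0
now [0.4893 0.2873 0.2007] head 93.3 j [ 0.54  0.34 -0.1   1.12 -0.01  0.48] F [-0.5 -5.1 -1. ] w 0.634 t 39.9
```

View pics/w23.png

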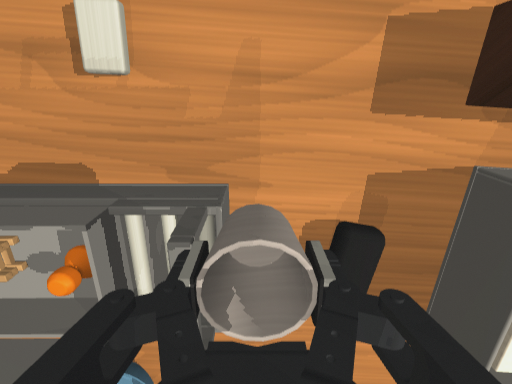

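```bash
python3 -m crank '{"travel":[[0,-0.04,0],[-0.01,-0.08,0],[-0.02,-0.125,0],[-0.04,-0.17,0],[-0.06,-0.21,0],[-0.073,-0.235,0],[-0.073,-0.235,0],[-0.073,-0.235,0]],"dr":[[0,0,0],[0,0,0],[0,0,0],[0,0,0],[0,0,0],[0,0,0],[0,0,0],[0,0,0]],"fingers":[1,1,1,1,1,1,1,1]}' 40; python3 -c "
from h import *
snap('wrist','w24.png')";python3 go.py t -.034 .026 .06 90
```

```text
time: 40.7
tcp_pos: [0.5753, 0.0641, 0.2002]
eef_rot: [0.002, -0.03, 1.0, 0.0]
force: [0.7, -0.9, -0.6]
gripper_width: 0.635
target [0.5759 0.0566 0.06  ]
travel [ 1.000e-04 -8.300e-03  1.401e-01] dr [ 0.001  0.005 -0.005] rows 3.0
travel [ 1.000e-04 -8.300e-03  1.401e-01] dr [ 7.000e-03 -1.000e-03  3.136e+00] rows 21.0
now [0.5748 0.0648 0.2001] head 93.6 j [ 0.11  0.36 -0.07  1.13  0.    0.05] F [ 0.8  0.3 -1.2] w 0.637 t 40.75
```

View pics/w24.png

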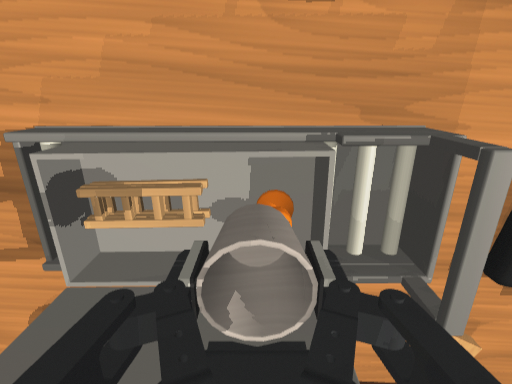

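```bash
python3 - <<'E'
from go import *
for n in ("scene","side"):
    im=snap(n);W=cloud(im);c=im["color"].astype(int)
    m=(c[...,0]>180)&(c[...,1]>60)&(c[...,1]<140)&(c[...,2]<50)
    p=W[m];p=p[~np.isnan(p[:,0])];t=np.array([w2t(q) for q in p]);t=t[(abs(t[:,0])<.07)&(abs(t[:,1])<.12)&(t[:,2]>.035)]
    if len(t): print(n,len(t),np.percentile(t,[3,50,97],axis=0).round(4).tolist()); h=t[t[:,2]>.072]; print(cv2.minEnclosingCircle(h[:,:2].astype(np.float32)) if len(h) else 0)
E
```

```text
scene 28 [[-0.0091, 0.0363, 0.0506], [0.0054, 0.0421, 0.0858], [0.0123, 0.0617, 0.0936]]
((0.004051633644849062, 0.05211354047060013), 0.013052727095782757)
side 95 [[-0.0141, 0.0338, 0.043], [-0.0038, 0.0445, 0.0564], [0.01, 0.0637, 0.0902]]
((-0.0008165973704308271, 0.04907229542732239), 0.01208372414112091)
```

```bash
python3 -m crank '{"travel":[[0.002,-0.011,0],[0.002,-0.011,0.03],[0.002,-0.011,0.06],[0.002,-0.011,0.09],[0.002,-0.011,0.115],[0.002,-0.011,0.132],[0.002,-0.011,0.140],[0.002,-0.011,0.140]],"dr":[[0,0,0],[0,0,0],[0,0,0],[0,0,0],[0,0,0],[0,0,0],[0,0,0],[0,0,0]],"fingers":[1,1,1,1,1,1,1,1]}' 40; python3 go.py t -.036 .023 .057 90
```

```text
time: 41.65
tcp_pos: [0.5731, 0.0533, 0.0587]
eef_rot: [0.001, -0.032, 1.0, -0.0]
force: [0.5, -0.2, -1.5]
gripper_width: 0.634
target [0.5741 0.0535 0.057 ]
travel [-0.001   0.0001  0.0018] dr [-0.     0.002 -0.005] rows 1.0
travel [-0.001   0.0001  0.0018] dr [3.000e-03 0.000e+00 3.137e+00] rows 21.0
now [0.5731 0.0533 0.0587] head 93.6 j [ 0.09  0.47 -0.3   0.8  -0.    0.03] F [ 0.5 -0.2 -1.5] w 0.634 t 41.65
```

```bash
python3 -m crank '{"travel":[[0,0,0.0015],[0,0,0.0015],[0,0,0.0015],[0,0,0.0015],[0,0,0.0015]],"dr":[[0,0,0],[0,0,0],[0,0,0],[0,0,0],[0,0,0]],"fingers":[1,0.27,0.27,0.27,0.27]}' 40;python3 -m crank '{"travel":[[0,0,-0.02],[0,0,-0.05],[0,0,-0.1],[0,0,-0.15],[0,0,-0.18],[0,0,-0.18]],"dr":[[0,0,0],[0,0,0],[0,0,0],[0,0,0],[0,0,0],[0,0,0]],"fingers":[0.27,0.27,0.27,0.27,0.27,0.27]}' 40; python3 prof.py 25; python3 -c "
from h import *
snap('wrist','w25.png')"
```

```text
time: 42.15
tcp_pos: [0.5747, 0.0533, 0.0587]
eef_rot: [0.003, -0.031, 1.0, 0.0]
force: [-0.0, -0.5, 0.9]
gripper_width: 0.73
time: 42.75
tcp_pos: [0.5768, 0.0536, 0.244]
eef_rot: [0.007, -0.031, 0.999, 0.0]
force: [0.9, -0.3, 0.1]
gripper_width: 0.731
scene floor tilt -0.474 z0 0.0622
scene lid 1.564 x at z.097 0.075
  z.08-.1 x [-0.0719  0.0677] y [-0.1672  0.102 ]
side floor tilt 0.12 z0 0.0631
side lid 1.567 x at z.097 0.0701
  z.08-.1 x [-0.0723  0.0712] y [-0.1684  0.1026]
tcp(track) [-0.0362  0.0228  0.2389] F [-0.3  0.2 -0.8] [-0.03 -0.04  0.02] w 0.731 t 42.85
```

View pics/w25.png

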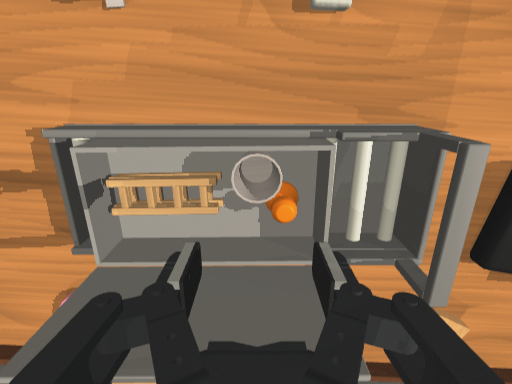

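View pics/side25.png

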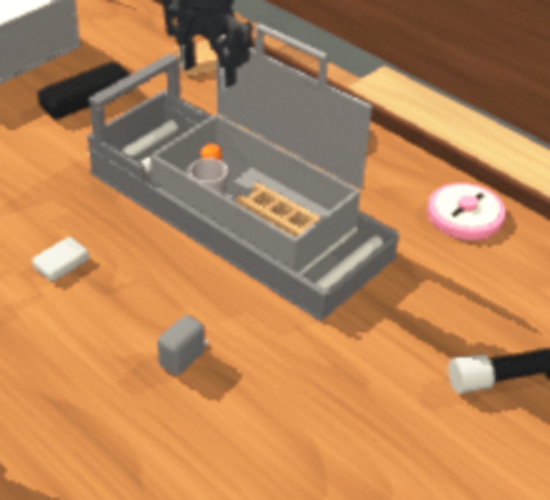

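All five pieces are inside, below the rim, and the lid still stands at 1.565. Now I'll close it, starting from above the bar.

```bash
python3 -m crank '{"travel":[[0,0,-0.04],[0,0,-0.08],[0,0,-0.11],[0,0,-0.11],[0,0,-0.11],[0,0,-0.11],[0,0,-0.11],[0,0,-0.11]],"dr":[[0,0,0.145],[0,0,0.29],[0,0,0.435],[0,0,0.58],[0,0,0.725],[0,0,0.87],[0,0,1.01],[0,0,1.15]],"fingers":[0.5,0.5,0.5,0.5,0.5,0.5,0.5,0.5]}' 40;  python3 go.py t .068 -.033 .35 0
```

```text
time: 43.7
tcp_pos: [0.5723, 0.0532, 0.3456]
eef_rot: [-0.0, 0.52, 0.854, -0.0]
force: [0.4, 2.1, -0.2]
gripper_width: 0.5
target [0.6817 0.0047 0.35  ]
travel [-0.0933  0.0749 -0.0045] dr [-0.001  0.     0.41 ] rows 3.0
travel [-0.0933  0.0749 -0.0045] dr [-0.000e+00 -1.000e-03 -2.732e+00] rows 19.0
now [0.5723 0.0532 0.3456] head 27.4 j [ 0.09  0.33  0.26  1.5  -0.    1.19] F [ 0.4  2.1 -0.2] w 0.5 t 43.7
```

```bash
python3 -m crank '{"travel":[[-0.03,0.02,-0.0045],[-0.06,0.045,-0.0045],[-0.0933,0.0749,-0.0045],[-0.0933,0.0749,-0.0045],[-0.0933,0.0749,-0.0045]],"dr":[[0,0,0.145],[0,0,0.29],[0,0,0.41],[0,0,0.41],[0,0,0.41]],"fingers":[0.5,0.5,0.5,0.5,0.5]}' 40; python3 - <<'E'
from go import *
for n in ("scene","side","wrist"):
    im=snap(n,f"{n}26.png");P=cloud(im).reshape(-1,3);P=P[~np.isnan(P[:,0])];L=P.copy();L[:,:2]=(P[:,:2]-C)@RT
    b=L[(abs(L[:,1]+.033)<.05)&(L[:,2]>.266)&(L[:,2]<.295)&(L[:,0]<.09)&(L[:,0]>.04)]
    if len(b): print(n,len(b),np.percentile(b,[2,50,98],axis=0).round(4).tolist())
E
python3 go.py t .068 -.033 .262 0
```

```text
time: 44.2
tcp_pos: [0.683, 0.005, 0.3485]
eef_rot: [-0.001, 0.681, 0.732, -0.001]
force: [0.6, -0.7, 0.6]
gripper_width: 0.497
scene 182 [[0.0652, -0.082, 0.277], [0.0712, -0.0412, 0.2815], [0.0744, 0.0096, 0.2842]]
side 78 [[0.0634, -0.0814, 0.2732], [0.0686, -0.0351, 0.2794], [0.0748, 0.013, 0.2831]]
wrist 1375 [[0.0631, -0.0803, 0.2782], [0.0677, -0.0281, 0.2814], [0.0725, 0.0154, 0.2831]]
target [0.6817 0.0047 0.262 ]
travel [-0.0012 -0.0001  0.0909] dr [ 0.003 -0.     0.006] rows 2.0
travel [-0.0012 -0.0001  0.0909] dr [ 0.     0.004 -3.135] rows 21.0
now [0.6815 0.0059 0.3529] head 4.3 j [0.01 0.56 0.65 1.66 0.   1.51] F [ 0.3  0.5 -0.1] w 0.502 t 44.35
```

View pics/wrist26.png

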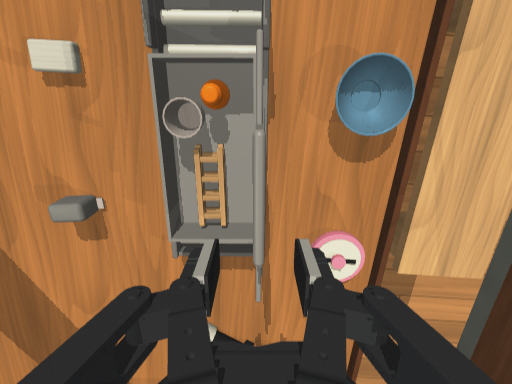

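```bash
python3 -m crank '{"travel":[[0,0.0005,0.04],[0,0.0005,0.075],[0,0.0005,0.092],[0,0.0005,0.092],[0,0.0005,0.092],[0,0.0005,0.092],[0,0.0005,0.092],[0,0.0005,0.092]],"dr":[[0,0,0],[0,0,0],[0,0,0],[0,0,0],[0,0,0],[0,0,0],[0,0,0],[0,0,0]],"fingers":[0.5,0.5,0.5,0.5,0.5,0.8,1,1]}' 40;python3 -m crank '{"travel":[[0,0,0],[0,0,0]],"dr":[[0,0,0],[0,0,0]],"fingers":[1,1]}' 120; python3 arc.py .067 .0985 -.35 7
```

```text
time: 45.15
tcp_pos: [0.6844, 0.0056, 0.2631]
eef_rot: [0.003, 0.681, 0.733, 0.003]
force: [-0.6, -0.4, 5.4]
gripper_width: 0.096
time: 45.35
tcp_pos: [0.6846, 0.0056, 0.2633]
eef_rot: [0.003, 0.681, 0.733, 0.003]
force: [-0.7, 0.1, 6.3]
gripper_width: 0.07
grasp [ 0.0708 -0.0322  0.282 ] th 1.592 r 0.1835 tilt 0.008 F [-0.7  0.1  6.3] [ 0.06  0.23 -0.05]
travel [0.0, -0.0082, -0.0001] dr [-0.05, -0.0, 0.0]
travel [0.0001, -0.0165, 0.0003] dr [-0.1, -0.001, 0.0]
travel [0.0001, -0.0247, 0.0011] dr [-0.15, -0.001, 0.0]
travel [0.0002, -0.0328, 0.0022] dr [-0.2, -0.001, 0.0]
travel [0.0002, -0.0409, 0.0038] dr [-0.25, -0.001, 0.0]
travel [0.0003, -0.0489, 0.0058] dr [-0.3, -0.002, 0.0]
travel [0.0003, -0.0568, 0.0082] dr [-0.35, -0.002, 0.0]
```

```bash
python3 -m crank '{"travel":[[0,-0.008,0],[0,-0.0165,0.0005],[0,-0.0245,0.001],[0,-0.033,0.002],[0,-0.041,0.004],[0,-0.049,0.006],[0,-0.057,0.008],[0,-0.057,0.008]],"dr":[[-0.05,0,0],[-0.1,0,0],[-0.15,0,0],[-0.2,0,0],[-0.25,0,0],[-0.3,0,0],[-0.35,0,0],[-0.35,0,0]],"fingers":[1,1,1,1,1,1,1,1]}' 120; python3 prof.py 27; python3 arc.py .067 .0985 -.35 7
```

```text
time: 46.15
tcp_pos: [0.6239, 0.0013, 0.2528]
eef_rot: [0.12, 0.67, 0.721, 0.129]
force: [-0.8, 0.5, -0.9]
gripper_width: 0.069
scene floor tilt -0.4 z0 0.057
scene lid 1.197 x at z.097 0.076
  z.08-.1 x [-0.0713  0.0684] y [-0.1674  0.0985]
side floor tilt 0.124 z0 0.0634
side lid 1.202 x at z.097 0.0706
  z.08-.1 x [-0.0722  0.0711] y [-0.1674  0.1027]
tcp(track) [ 0.0127 -0.0325  0.2536] F [-3.2  0.5  3.9] [0.1  0.67 0.02] w 0.065 t 46.25
grasp [ 0.0062 -0.0325  0.2712] th 1.232 r 0.1831 tilt 0.354 F [-3.2  0.5  3.9] [0.1  0.67 0.02]
travel [0.0, -0.0082, 0.0001] dr [-0.05, -0.0, -0.0]
travel [0.0001, -0.0164, 0.0005] dr [-0.1, -0.001, -0.0]
travel [0.0001, -0.0246, 0.0014] dr [-0.15, -0.001, -0.0]
travel [0.0002, -0.0327, 0.0027] dr [-0.2, -0.001, -0.0]
travel [0.0002, -0.0407, 0.0044] dr [-0.25, -0.001, -0.001]
travel [0.0002, -0.0487, 0.0065] dr [-0.3, -0.002, -0.001]
travel [0.0003, -0.0565, 0.009] dr [-0.35, -0.002, -0.001]
```

View pics/side27.png

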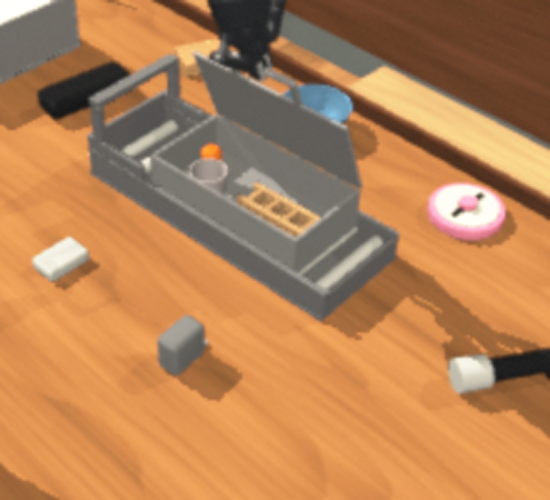

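Tray flat, lid at 1.20. I'll continue.

```bash
python3 -m crank '{"travel":[[0,-0.008,0],[0,-0.0165,0.0005],[0,-0.0245,0.0015],[0,-0.0325,0.003],[0,-0.0405,0.0045],[0,-0.0485,0.0065],[0,-0.0565,0.009],[0,-0.0565,0.009]],"dr":[[-0.05,0,0],[-0.1,0,0],[-0.15,0,0],[-0.2,0,0],[-0.25,0,0],[-0.3,0,0],[-0.35,0,0],[-0.35,0,0]],"fingers":[1,1,1,1,1,1,1,1]}' 120; python3 prof.py 28; python3 arc.py .067 .0985 -.35 7; python3 -c "
from plant import bot;print(bot.state()['joint_positions'].round(2))"
```

```text
time: 47.05
tcp_pos: [0.5757, -0.0023, 0.2239]
eef_rot: [0.234, 0.639, 0.688, 0.252]
force: [-5.4, 0.8, 3.9]
gripper_width: 0.067
scene floor tilt 0.01 z0 0.0383
scene lid 0.842 x at z.097 0.0799
  z.08-.1 x [-0.0692  0.0693] y [-0.1675  0.0954]
side floor tilt 0.123 z0 0.0643
side lid 0.864 x at z.097 0.0705
  z.08-.1 x [-0.071   0.0713] y [-0.168   0.1027]
tcp(track) [-0.0364 -0.0328  0.2251] F [-5.   1.6  4.5] [0.11 0.97 0.1 ] w 0.07 t 47.15
grasp [-0.0485 -0.0329  0.2394] th 0.884 r 0.1822 tilt 0.703 F [-5.   1.6  4.5] [0.11 0.97 0.1 ]
travel [0.0, -0.0082, 0.0001] dr [-0.05, -0.0, -0.0]
travel [0.0001, -0.0163, 0.0005] dr [-0.1, -0.0, -0.0]
travel [0.0001, -0.0245, 0.0014] dr [-0.15, -0.001, -0.001]
travel [0.0001, -0.0325, 0.0026] dr [-0.2, -0.001, -0.001]
travel [0.0002, -0.0405, 0.0043] dr [-0.25, -0.001, -0.001]
travel [0.0002, -0.0484, 0.0064] dr [-0.3, -0.001, -0.001]
travel [0.0002, -0.0562, 0.0089] dr [-0.35, -0.001, -0.001]
[-0.05 -0.05 -0.81  0.11  0.08  1.48]
```

```bash
python3 -m crank '{"travel":[[0,-0.008,0],[0,-0.0165,0.0005],[0,-0.0245,0.0015],[0,-0.0325,0.003],[0,-0.0405,0.0045],[0,-0.0485,0.0065],[0,-0.0565,0.009],[0,-0.0565,0.009]],"dr":[[-0.05,0,0],[-0.1,0,0],[-0.15,0,0],[-0.2,0,0],[-0.25,0,0],[-0.3,0,0],[-0.35,0,0],[-0.35,0,0]],"fingers":[1,1,1,1,1,1,1,1]}' 120; python3 prof.py 29; python3 arc.py .067 .0985 -.35 7; python3 -c "
from plant import bot;print(bot.state()['joint_positions'].round(2))"
```

```text
time: 47.95
tcp_pos: [0.5541, -0.006, 0.1954]
eef_rot: [0.332, 0.592, 0.639, 0.362]
force: [-10.2, 3.0, 3.0]
gripper_width: 0.066
scene lid 0.601 x at z.097 0.0887
  z.08-.1 x [-0.063   0.0738] y [-0.1696  0.0914]
side floor tilt 0.118 z0 0.0648
side lid 0.59 x at z.097 0.0908
  z.08-.1 x [-0.0674  0.0712] y [-0.1707  0.0787]
tcp(track) [-0.0606 -0.0352  0.195 ] F [-6.8  1.8  2.4] [0.18 1.28 0.38] w 0.067 t 48.05
grasp [-0.0766 -0.0354  0.2047] th 0.637 r 0.1786 tilt 1.026 F [-6.8  1.8  2.4] [0.18 1.28 0.38]
travel [0.0, -0.008, -0.0006] dr [-0.05, -0.0, -0.001]
travel [0.0, -0.016, -0.0008] dr [-0.1, -0.0, -0.001]
travel [0.0001, -0.024, -0.0007] dr [-0.15, -0.0, -0.002]
travel [0.0001, -0.0319, -0.0001] dr [-0.2, -0.0, -0.002]
travel [0.0001, -0.0399, 0.0009] dr [-0.25, -0.001, -0.003]
travel [0.0001, -0.0478, 0.0023] dr [-0.3, -0.001, -0.003]
travel [0.0001, -0.0556, 0.004] dr [-0.35, -0.001, -0.004]
[-0.1   0.05 -1.28 -0.78  0.15  1.48]
```

View pics/side29.png

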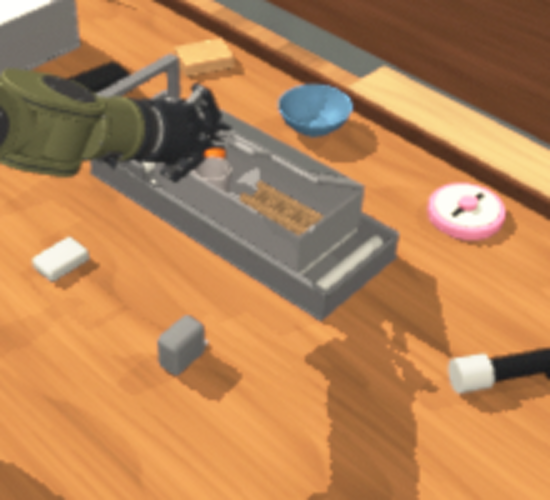

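```bash
python3 -c "
from plant import bot;print(bot.state()['joint_positions'])"; python3 -m crank '{"travel":[[0,0.006,0],[0,0.006,0],[0,0.006,0],[0,0.006,0]],"dr":[[0.05,0,0],[0.05,0,0],[0.05,0,0],[0.05,0,0]],"fingers":[0.8,0.5,0.5,0.5]}' 60;  python3 arc.py .067 .0985 -.35 1; python3 -c "
from plant import bot;s=bot.state();print(s['joint_positions'],s['gripper_width'])"
```

```text
[-0.10018218  0.0496828  -1.28049745 -0.77806666  0.15418178  1.48056839]
time: 48.45
tcp_pos: [0.5575, -0.007, 0.2026]
eef_rot: [0.32, 0.6, 0.647, 0.346]
force: [-0.4, -0.1, 0.1]
gripper_width: 0.502
grasp [-0.0723 -0.0364  0.213 ] th 0.688 r 0.1803 tilt 0.982 F [-0.4 -0.1  0.1] [-0.05  0.8   0.03]
travel [0.0002, -0.0562, 0.0036] dr [-0.35, -0.001, -0.003]
[-0.09376939 -0.00723927 -1.20488651 -0.60254394  0.141569    1.47695861] 0.5020844075825056
```

```bash
python3 -m crank '{"travel":[[0,-0.003,-0.001],[0,-0.006,-0.002],[0,-0.009,-0.004],[0,-0.012,-0.006],[0,-0.014,-0.008],[0,-0.016,-0.01],[0,-0.016,-0.01],[0,-0.016,-0.01]],"dr":[[0.14,0,0],[0.28,0,0],[0.42,0,0],[0.57,0,0],[0.71,0,0],[0.85,0,0],[0.98,0,0],[0.98,0,0]],"fingers":[0.5,0.5,0.5,0.5,0.5,0.5,0.5,0.5]}' 60; python3 prof.py 30; python3 go.py t -.08 -.033 .26 0
```

```text
time: 49.25
tcp_pos: [0.5413, -0.0082, 0.1943]
eef_rot: [-0.001, 0.68, 0.733, -0.0]
force: [-0.5, -0.6, -0.5]
gripper_width: 0.504
scene lid 0.607 x at z.097 0.0878
  z.08-.1 x [-0.0651  0.0731] y [-0.1698  0.0929]
side floor tilt 0.119 z0 0.064
side lid 0.601 x at z.097 0.0894
  z.08-.1 x [-0.068   0.0708] y [-0.1711  0.1004]
tcp(track) [-0.0708 -0.0363  0.1914] F [-0.1  0.3  0.3] [0.03 0.01 0.02] w 0.5 t 49.35
target [ 0.534  -0.0053  0.26  ]
travel [ 0.0035 -0.0093 -0.0686] dr [-0.002 -0.002  0.009] rows 2.0
travel [ 0.0035 -0.0093 -0.0686] dr [ 3.000e-03 -3.000e-03 -3.133e+00] rows 21.0
now [ 0.5434 -0.008   0.1914] head 4.4 j [-0.02  0.31 -0.17  1.09  0.    1.48] F [-0.1  0.3  0.3] w 0.5 t 49.35
```

View pics/side30.png

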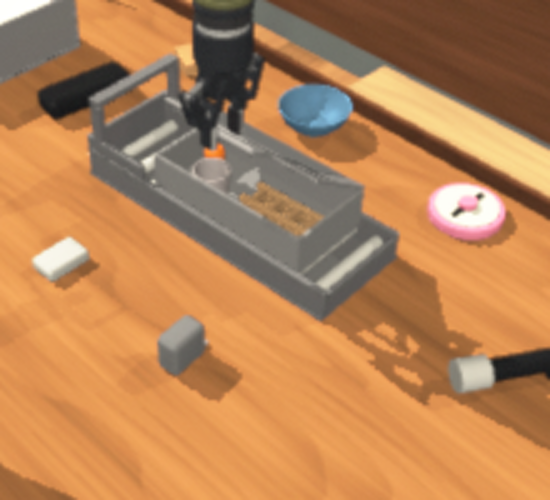

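```bash
python3 -m crank '{"travel":[[0,-0.003,-0.04],[0,-0.005,-0.07],[0,0.03,-0.07],[0,0.06,-0.07],[0,0.06,-0.07],[0,0.06,-0.03],[0,0.06,-0.03]],"dr":[[0,0,0],[0,0,0],[0,0,0],[0,0,0],[0,0,0],[0,0,0],[0,0,0]],"fingers":[0.5,0.5,1,1,1,1,1]}' 60; python3 go.py t -.012 -.033 .16 0
```

```text
time: 50.05
tcp_pos: [0.5937, -0.0037, 0.2182]
eef_rot: [-0.005, 0.68, 0.733, -0.003]
force: [-1.1, 0.1, -0.6]
gripper_width: -0.0
target [ 0.6019 -0.0007  0.16  ]
travel [0.0022 0.009  0.0581] dr [-0.011 -0.002  0.008] rows 2.0
travel [0.0022 0.009  0.0581] dr [ 0.004 -0.017 -3.133] rows 21.0
now [ 0.5937 -0.0037  0.2182] head 4.3 j [-0.01  0.39  0.02  1.21  0.    1.49] F [-1.1  0.1 -0.6] w -0.0 t 50.05
```

```bash
python3 -m crank '{"travel":[[0,0.002,0.03],[0,0.002,0.05],[0,0.002,0.06],[0,0.002,0.07],[0,0.002,0.08],[0,0.002,0.088],[0,0.002,0.088]],"dr":[[0,0,0],[0,0,0],[0,0,0],[0,0,0],[0,0,0],[0,0,0],[0,0,0]],"fingers":[1,1,1,1,1,1,1]}' 60; python3 prof.py 31
```

```text
time: 50.75
tcp_pos: [0.6005, -0.0034, 0.1354]
eef_rot: [-0.001, 0.68, 0.733, 0.0]
force: [-0.1, -0.6, -0.1]
gripper_width: 0.001
scene lid 0.341 x at z.097 0.0946
  z.08-.1 x [-0.0637  0.073 ] y [-0.1698  0.0934]
side floor tilt 0.249 z0 0.0617
side lid 0.319 x at z.097 0.1019
  z.08-.1 x [-0.0675  0.0637] y [-0.1708  0.0993]
tcp(track) [-0.013  -0.0355  0.1363] F [ 0.5 -0.3  0.3] [-0.03  0.   -0.02] w -0.004 t 50.85
```

```bash
python3 -m crank '{"travel":[[0,0,0.01],[0,0,0.018],[0,0,0.025],[0,0,0.029],[0,0,0.029],[0,0,-0.01],[0,-0.036,-0.01],[0,-0.036,-0.01]],"dr":[[0,0,0],[0,0,0],[0,0,0],[0,0,0],[0,0,0],[0,0,0],[0,0,0],[0,0,0]],"fingers":[1,1,1,1,1,1,1,1]}' 60; python3 - <<'E'
from go import *
P=np.concatenate([cloud(snap(n)).reshape(-1,3) for n in ("scene","side")]);P=P[~np.isnan(P[:,0])];L=P.copy();L[:,:2]=(P[:,:2]-C)@RT
for x in (-.11,-.06,-.04,-.02,0,.02,.04,.06):
    b=L[(abs(L[:,0]-x)<.006)&(abs(L[:,1]+.1)<.06)&(L[:,2]>.085)&(L[:,2]<.16)]
    print(x,len(b),np.median(b[:,2]).round(4) if len(b) else 0)
E
python3 go.py t -.05 -.033 .1 0
```

```text
time: 51.65
tcp_pos: [0.5608, -0.0062, 0.1466]
eef_rot: [-0.002, 0.68, 0.733, -0.001]
force: [-0.2, 0.2, -0.4]
gripper_width: -0.001
-0.11 88 0.1094
-0.06 365 0.1066
-0.04 286 0.1083
-0.02 279 0.1075
0 289 0.1068
0.02 281 0.1064
0.04 294 0.1057
0.06 292 0.1047
target [ 0.5639 -0.0033  0.1   ]
travel [ 0.0028 -0.0005  0.0465] dr [ 0.    -0.002  0.008] rows 1.0
travel [ 0.0028 -0.0005  0.0465] dr [ 2.000e-03  1.000e-03 -3.133e+00] rows 21.0
now [ 0.5646 -0.0061  0.1465] head 4.4 j [-0.01  0.37 -0.2   1.    0.    1.48] F [0.7 0.3 1.5] w -0.003 t 51.75
```

```bash
python3 -m crank '{"travel":[[0,0,0.02],[0,0,0.035],[0,0,0.04],[0,0,0.044],[0,0,0.048],[0,0,0.048]],"dr":[[0,0,0],[0,0,0],[0,0,0],[0,0,0],[0,0,0],[0,0,0]],"fingers":[1,1,1,1,1,1]}' 60; python3 -m crank '{"travel":[[0,0,0.003],[0,0,0.006]],"dr":[[0,0,0],[0,0,0]],"fingers":[1,1]}' 60;
```

```text
time: 52.35
tcp_pos: [0.5653, -0.006, 0.1026]
eef_rot: [0.0, 0.68, 0.733, 0.001]
force: [-9.9, 0.6, 26.3]
gripper_width: 0.002
time: 52.55
tcp_pos: [0.5654, -0.006, 0.1016]
eef_rot: [0.001, 0.68, 0.733, 0.002]
force: [-24.6, -0.5, 73.9]
gripper_width: 0.002
```

```bash
python3 -m crank '{"travel":[[0,0,-0.02],[0,0,-0.06],[0,0,-0.11],[0,0,-0.14],[0,0,-0.14]],"dr":[[0,0,0],[0,0,0],[0,0,0],[0,0,0],[0,0,0]],"fingers":[1,1,1,1,1]}' 60; cat > lev.py <<'E'
from go import *
ims=[snap(n,f"{n}_{sys.argv[1]}.png") for n in ("scene","side")]
P=np.concatenate([cloud(i).reshape(-1,3) for i in ims]);P=P[~np.isnan(P[:,0])];L=P.copy();L[:,:2]=(P[:,:2]-C)@RT
for x in (-.11,-.06,-.04,-.02,0,.02,.04,.06):
    b=L[(abs(L[:,0]-x)<.006)&(abs(L[:,1]+.02)<.13)&(L[:,2]>.085)&(L[:,2]<.13)]
    print(x,len(b),np.median(b[:,2]).round(4) if len(b) else 0)
b=L[(abs(L[:,0])<.06)&(L[:,2]>.095)&(L[:,2]<.112)&(L[:,1]<.19)];print("lid y",np.percentile(b[:,1],[1,99]).round(4))
b=L[(abs(L[:,0])<.075)&(L[:,2]>.06)&(L[:,2]<.112)&(L[:,1]<.19)];print("lid/tray y",np.percentile(b[:,1],[.5,2,98,99.5]).round(4))
s=bot.state();print(w2t(s["tcp_pos"]).round(4),s["force"].round(1),s["time"])
E
python3 lev.py 32
```

```text
time: 53.05
tcp_pos: [0.5692, -0.0063, 0.2384]
eef_rot: [0.004, 0.68, 0.733, 0.005]
force: [0.5, 0.4, 0.5]
gripper_width: 0.002
-0.11 178 0.1047
-0.06 632 0.1033
-0.04 539 0.105
-0.02 528 0.105
0 531 0.105
0.02 541 0.1049
0.04 567 0.1049
0.06 567 0.1041
lid y [-0.7292  0.0959]
lid/tray y [-0.7437 -0.7161  0.0954  0.1457]
[-0.048  -0.0361  0.2333] [-0.   0.6 -0.2] 53.15
```

```bash
python3 -c "
import cv2
i=cv2.imread('pics/side_32.png')[110:310,160:400];cv2.imwrite('pics/side32z.png',cv2.resize(i,None,fx=3,fy=3,interpolation=2))"
```

```text
(no output)
```

View pics/side32z.png

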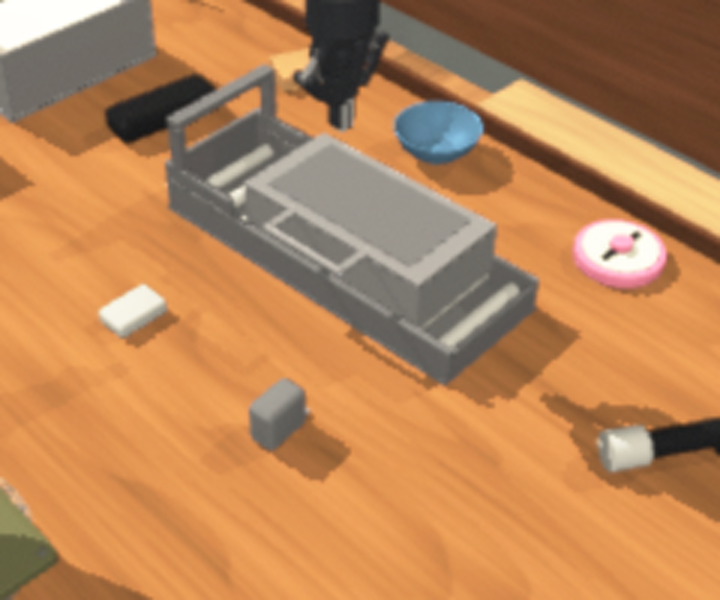

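```bash
python3 go.py t -.002 -.205 .2 0; python3 go.py t -.002 -.205 .068 0
```

```text
target [ 0.6235 -0.1717  0.2   ]
travel [-0.1694  0.0444  0.0333] dr [ 0.003 -0.001  0.008] rows 4.0
travel [-0.1694  0.0444  0.0333] dr [ 2.000e-03  5.000e-03 -3.133e+00] rows 21.0
now [ 0.5662 -0.0062  0.2333] head 4.4 j [-0.01  0.33 -0.04  1.2   0.    1.48] F [-0.   0.6 -0.2] w 0.002 t 53.15
target [ 0.6235 -0.1717  0.068 ]
travel [-0.1695  0.044   0.1653] dr [ 0.003 -0.001  0.008] rows 5.0
travel [-0.1695  0.044   0.1653] dr [ 2.000e-03  5.000e-03 -3.133e+00] rows 21.0
now [ 0.5662 -0.0062  0.2333] head 4.4 j [-0.01  0.33 -0.04  1.2   0.    1.48] F [-0.   0.6 -0.2] w 0.002 t 53.15
```

```bash
python3 -m crank '{"travel":[[-0.045,0.01,0],[-0.09,0.02,0],[-0.135,0.035,0],[-0.1695,0.044,0.03],[-0.1695,0.044,0.07],[-0.1695,0.044,0.115],[-0.1695,0.044,0.15],[-0.1695,0.044,0.165]],"dr":[[0,0,0],[0,0,0],[0,0,0],[0,0,0],[0,0,0],[0,0,0],[0,0,0],[0,0,0]],"fingers":[1,1,1,1,1,1,1,1]}' 60; python3 -m crank '{"travel":[[0.006,0,0],[0.012,0,0],[0.018,0,0],[0.024,0,0],[0.03,0,0],[0.038,0,0],[0.046,0,0],[0.054,0,0]],"dr":[[0,0,0],[0,0,0],[0,0,0],[0,0,0],[0,0,0],[0,0,0],[0,0,0],[0,0,0]],"fingers":[1,1,1,1,1,1,1,1]}' 60; python3 lev.py 33
```

```text
time: 53.95
tcp_pos: [0.6172, -0.1706, 0.0603]
eef_rot: [-0.005, 0.68, 0.733, -0.002]
force: [-0.4, 0.0, 0.8]
gripper_width: -0.004
time: 54.75
tcp_pos: [0.6188, -0.1176, 0.068]
eef_rot: [0.001, 0.68, 0.733, 0.001]
force: [2.3, -4.4, 2.2]
gripper_width: -0.0
-0.11 113 0.1033
-0.06 521 0.1029
-0.04 422 0.1051
-0.02 444 0.1052
0 477 0.1052
0.02 488 0.1051
0.04 519 0.105
0.06 516 0.104
lid y [-0.7329  0.1265]
lid/tray y [-0.745  -0.7206  0.1245  0.1494]
[-0.0046 -0.1488  0.067 ] [-0.3 -0.3  0.3] 54.85
```

```bash
python3 -m crank '{"travel":[[0.01,0,0],[0.02,0,0],[0.03,0,0],[0.04,0,0],[0.05,0,0],[0.06,0,0],[0.07,0,0],[0.08,0,0]],"dr":[[0,0,0],[0,0,0],[0,0,0],[0,0,0],[0,0,0],[0,0,0],[0,0,0],[0,0,0]],"fingers":[1,1,1,1,1,1,1,1]}' 60; python3 -m crank '{"travel":[[0.004,0,0],[0.008,0,0],[0.011,0,0],[0.013,0,0],[0.015,0,0]],"dr":[[0,0,0],[0,0,0],[0,0,0],[0,0,0],[0,0,0]],"fingers":[1,1,1,1,1]}' 60;python3 lev.py 34
```

```text
time: 55.65
tcp_pos: [0.6111, -0.037, 0.0669]
eef_rot: [-0.001, 0.68, 0.734, 0.0]
force: [1.6, -3.5, -0.8]
gripper_width: 0.004
time: 56.15
tcp_pos: [0.6101, -0.0243, 0.067]
eef_rot: [0.0, 0.68, 0.733, -0.001]
force: [-0.7, -8.7, -0.9]
gripper_width: 0.001
-0.11 51 0.1028
-0.06 262 0.1024
-0.04 212 0.105
-0.02 245 0.1049
0 281 0.105
0.02 291 0.1054
0.04 289 0.1052
0.06 305 0.1042
lid y [-0.7353  0.1872]
lid/tray y [-0.7464 -0.7262  0.1834  0.1883]
[-0.0055 -0.0571  0.067 ] [ 0.3 -5.4 -2.2] 56.25
```

```bash
python3 -m crank '{"travel":[[0.002,0,0],[0.004,0,0],[0.006,0,0],[0.006,0,0]],"dr":[[0,0,0],[0,0,0],[0,0,0],[0,0,0]],"fingers":[1,1,1,1]}' 60
```

```text
time: 56.65
tcp_pos: [0.6094, -0.0244, 0.0672]
eef_rot: [0.004, 0.681, 0.732, -0.005]
force: [-1.3, -20.9, -1.3]
gripper_width: -0.002
```

```bash
python3 -m crank '{"travel":[[-0.01,0,0],[-0.04,0,0],[-0.06,0,-0.02],[-0.06,0,-0.07],[-0.07,-0.03,-0.12],[-0.1,-0.07,-0.15],[-0.14,-0.11,-0.18],[-0.18,-0.15,-0.18]],"dr":[[0,0,0],[0,0,0],[0,0,0],[0,0,0],[0,0,0],[0,0,0],[0,0,0],[0,0,0]],"fingers":[1,1,1,1,1,1,1,1]}' 60; python3 - <<'E'
from go import *
ims=[snap(n,f"{n}_35.png") for n in ("scene","side")]
for n,i in zip(("scene","side"),ims):
    P=cloud(i).reshape(-1,3);P=P[~np.isnan(P[:,0])];L=P.copy();L[:,:2]=(P[:,:2]-C)@RT
    b=L[(abs(L[:,0])<.06)&(L[:,2]>.099)&(L[:,2]<.110)&(abs(L[:,1])<.26)]
    print(n,np.percentile(b[:,1],[.5,2,98,99.5]).round(4),np.percentile(b[:,2],[2,50,98]).round(4))
    for x in (-.05,0,.05):
        q=b[abs(b[:,0]-x)<.012];print(x,np.percentile(q[:,1],[1,99]).round(4),np.median(q[:,2]).round(4))
    e=L[(abs(L[:,0])<.07)&(L[:,1]>.2)&(L[:,1]<.26)&(L[:,2]>.068)&(L[:,2]<.082)];print("endwall top y",np.percentile(e[:,1],[2,98]).round(4) if len(e) else 0)
    c=i["color"][:,:,::-1][100:310,160:420];cv2.imwrite(f"pics/{n}35z.png",cv2.resize(c,None,fx=2.8,fy=2.8,interpolation=2))
print(bot.pinpoint(ims[0],"tray")[:1],bot.pinpoint(ims[1],"tray")[:1],[proj(i,t2w(0,.087,.032)) for i in ims])
E
```

```text
time: 57.45
tcp_pos: [0.4973, -0.183, 0.2443]
eef_rot: [0.002, 0.679, 0.734, 0.003]
force: [1.0, -1.7, -0.2]
gripper_width: 0.001
scene [-0.0461 -0.0431  0.2153  0.22  ] [0.1017 0.1051 0.1082]
-0.05 [-0.0454  0.2181] 0.1049
0 [-0.0454  0.2184] 0.1052
0.05 [-0.046   0.2183] 0.1049
endwall top y 0
side [-0.0462 -0.0429  0.2163  0.2221] [0.0999 0.104  0.1083]
-0.05 [-0.0447  0.2174] 0.1035
0 [-0.0458  0.2206] 0.104
0.05 [2.00e-04 2.18e-01] 0.1041
endwall top y [0.2015 0.2021]
[{'uv': [309.8, 219.2], 'p': 0.92}] [{'uv': [259.0, 178.6], 'p': 0.83}] [array([312.19291689, 218.2804469 ]), array([256.87608854, 178.6712143 ])]
```

View pics/scene35z.png

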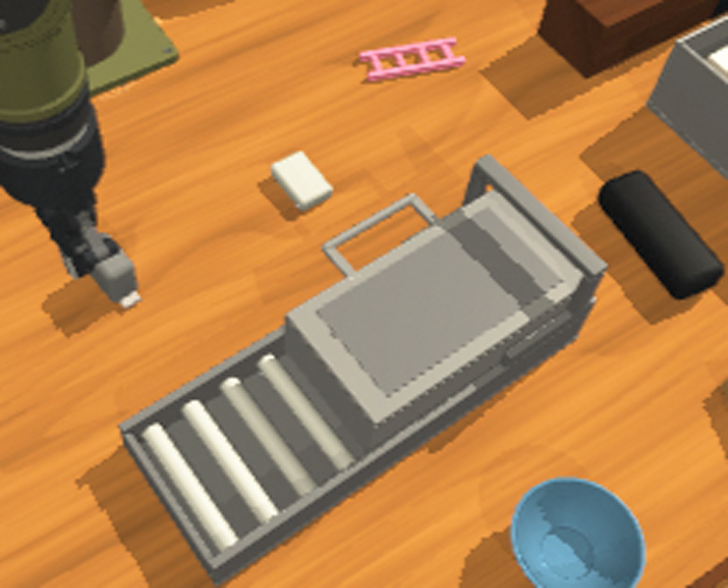

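View pics/side35z.png

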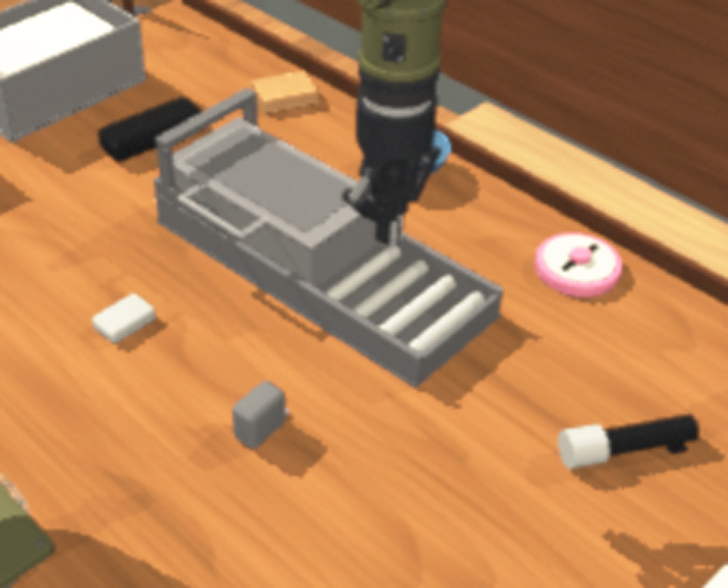

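```bash
python3 -c "
from plant import bot
print(bot.close_job())"
```

```text
the job is handed in; nothing more can be done
None
```

I did the whole job in the order asked and handed it in at about 57.5 s of the 208 s allowed.

**What I did**
- **Lid up:** I gripped the bar hard and turned the tool with the lid until it stood at about 1.56 rad.
- **Pieces in:** with the lid standing, I put in the pawn, the three wooden ladders (stacked) and the dice cup. The pink ladder was left alone.
- **Lid down and tray home:** I folded the lid shut, then pushed the tray to the end of its bay.

**Last checks**
- **Lid:** its top is level at about 0.105 m, so it is fully shut.
- **Tray:** its centre is at about y = +0.087 in the track's frame, and it did not move under a 21 N push.
- **Surroundings:** the gripper is clear. The bystanders in view look unmoved; I did not measure them.

**What did not go cleanly**
- **First lid try:** the tray tilted about 0.4 rad with the lid. I lowered it back flat before regripping; nothing was inside yet.
- **Joint 3:** while closing the lid it read -1.2805 rad, against the stated limit of -1.28.
- **Lid press:** pressing the lid shut with the fingertips gave a brief peak of about 78 N at the wrist, below the 120 N limit.

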